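Set the supply by its thumbwheel and flash control modules under a sprung probe frame

ROBOT

A 6-joint arm with a two-finger parallel gripper is mounted at the origin on the work surface. World frame = base frame: x ahead of the robot, y to its left, z up, the work surface at z = 0. Lengths are in mm, angles in rad, forces in N, time in s.
With the tool pointing down it reaches from about 275 to 1000 mm from the base axis. Payload 8.4 kg.
Tool frame: the origin (TCP) lies on the centre line of the jaws, within the pads' length; the fingertips stand 17 mm ahead of it and the grasp point (between the pads) lies 2 mm behind it (r.tcp_to_tips is the z of the fingertips in the tool frame, in mm); z points along the fingers, y is the direction in which the jaws open and shut (so a half turn about z gives the same grasp; the last joint's range is limited). The gripper opens to 85 mm and grips with 20 to 120 N. Pads are 22 mm wide; open, the fingers measure 114 mm over their backs; the gripper's body (76 mm by 85 mm) begins 54 mm behind the grasp point. The pads swing forward as they close: fully open they stand 13 mm farther back than shut.
Start: joints at [-1.215, 0.353, 1.633, -0, 1.155, -0.002], TCP at [218.883, -585.422, 248.281] pointing down, gripper open.
Joint ranges: [-2.63, 2.63], [-0.92, 2.1], [0.06, 2.66], [-1.3, 4.44], [0, 2.69], [-3.02, 3.02]. Speed limits (rad/s): [2.22, 2.22, 2.79, 3.14, 3.14, 3.14].

INTERFACE

Orientations are given as [roll, pitch, yaw] about the fixed x, y, z axes, in that order (R = Rz(yaw) Ry(pitch) Rx(roll)).
In Python, from rig import r, cams, job gives the robot as it stands.
- The arm moves only by the tool drive_tool, never from a script. Its argument "deltas" is a list of rows, each a list of 4 numbers: the shift along the tool's x, y, z in cm, then the turn about the tool's z in rad. In form: [[x, y, z, roll], ...]. A call has 1 to 12 rows; each row shifts and turns the commanded pose from where the row before left it, along the tool's axes as they then stand; what a row does not reach is not made up. A row lasts 1/12 s, in which the tool goes at most 41.7 mm and 7.16 degrees, less where a joint would pass 70% of its speed; a pose out of reach is approached as far as the arm can. A call with a gripper value outside its range is refused whole. "jaw" is the closure, from 0 (fully open) to 1 (shut), set as the call begins (left out, the last holds). The fingers move at their own pace and stop on an object; "force" is the grip in N (left out, the last holds). Time passes only in rows, so rows that do not move let the fingers close. It gives the time, the measured TCP pose, the force and the opening at its end, in the units of the state.
- r.sense(): the state, without advancing time (a new reading comes with each control period).
- cams.grab_frame(name): name is "scene" or "side" or "wrist"; returns (picture, depth): 384x512x3 uint8, red, green, blue; 384x512 float32, mm along the optical axis (not along the pixel's ray), 0 where there is no reading.
- cams.camera_params(name): a dict with "fx", "fy", "cx", "cy" (pixels), "R" (3x3) and "t" (3): a world point X has camera coordinates R X + t. Camera axes: x right, y down, z forward; pixel columns grow to the right and rows downward; lengths in mm; the calibration is good to about 2 mm. The wrist camera is an equidistant fisheye: a pixel r from the principal point sees the ray r / f radians off the axis. A picture is of the moment at which its call begins: read the wrist's pose just before it. camera_params takes no time and is no camera call; for the wrist camera it gives the pose at the moment of the call.
- job.sign_off(): hands the job in, once; it reports no verdict.
The state is a dict: "clock": time; "qpos": joint angles; "qvel": joint speeds; "joint_efforts": joint torques, N m; "eef_pos": TCP position; "tcp_rot": TCP orientation; "contact_force": force on the tool from outside, world axes, zero at the start; "wrist_torque": the same for the moment, N m; "opening": opening from 0.0 (shut) to 1.0 (fully open).
Only numpy, scipy, OpenCV 4.12 (cv2) and the standard library are available. Lean on these libraries where they do the work, as an engineer would, in place of code of your own. Each camera call takes 0.05 s, during which the arm holds its last target. There are 200 camera calls.

TASK

First roll the bench supply's edge thumbwheel until the meter needle points into the dark band on its scale. Then seat every control module in the jig, one to a pocket with its plug nose to the front, pull the probe frame's bar all the way down, hold it there for a second and ease it slowly back up without letting it fly. Finally lay all the modules flat, the right way up, on the floor of the open out tray, and roll the thumbwheel back until the needle is at zero; leave the other things on the bench alone.

Things in the scene. Friction and masses are not known exactly. Their poses are not given: they have to be found in the camera images.
- thumbwheel (a joint): angle of the supply's edge thumbwheel, rad, 0 to 6.0 between stops: knurled, 40 mm across, 12 mm thick, level axle along the supply's y; only its top 8 mm stands out of the panel, so it cannot be pinched: press the crown with a fingertip (a few N) and drag. Crown towards the supply's +x (its back) raises the angle, 20 mm per rad. About 1 N at the rim turns it; it stays where left
- needle (a joint): angle of the meter needle, rad, geared to the thumbwheel (0.25 x its angle): 0 = zero (first tick, far left), 1.5 = full scale; it swings clockwise seen from above. The dark band on the scale runs from 0.84 to 0.96
- wheel_crown (a point): top of the thumbwheel (fixed on the supply), 58 mm above the bench, 8 mm above the panel. Axes: x from the supply's front to back (rolling direction), y left, z up. The supply is a fixed grey box 200 (x) x 150 (y) x 50 mm; the wheel is 55 mm in front of and 35 mm right of its middle; the meter fills the back half; two posts 22 mm high stand 57 and 87 mm left of the wheel
- jig: the flashing jig, fixed to the bench: a plate 190 x 270 mm with its top 20 mm above the bench; origin on the bench 15 mm in front of the plate's middle, x to its back, y to the left, z up. Three black pockets side by side, 74 mm apart, and at the back the hinge of the probe frame
- pocket1 (a point): centre of the left pocket, 13 mm above its floor: where a seated module's centre lies; axes as the jig's. Inside 64 x 34 mm at the floor, flaring to 69 x 39 mm at the mouth, walls 7 mm high, a 26 mm gap in the front (-x) wall for the module's nose; a module goes in only that way round, and one not seated keeps the frame from coming fully down. The floor is 20 mm above the bench
- pocket2 (a point): centre of the middle pocket, 13 mm above its floor: where a seated module's centre lies; axes as the jig's. Inside 64 x 34 mm at the floor, flaring to 69 x 39 mm at the mouth, walls 7 mm high, a 26 mm gap in the front (-x) wall for the module's nose; a module goes in only that way round, and one not seated keeps the frame from coming fully down. The floor is 20 mm above the bench
- pocket3 (a point): centre of the right pocket, 13 mm above its floor: where a seated module's centre lies; axes as the jig's. Inside 64 x 34 mm at the floor, flaring to 69 x 39 mm at the mouth, walls 7 mm high, a 26 mm gap in the front (-x) wall for the module's nose; a module goes in only that way round, and one not seated keeps the frame from coming fully down. The floor is 20 mm above the bench
- hinge (a point): middle of the probe frame's hinge axis, which runs along the jig's y, 54 mm above the bench; axes as the jig's
- press_frame (a joint): angle of the sprung probe frame, rad: 0 = up at rest (leaning 10 degrees back from upright), 1.75 = fully down and level, its clear plate 4 mm above the modules. The spring lifts it all the way back up, with about 0.12 Nm at the top, 1.0 Nm at the bottom (4 N at the bar after its weight); let go low down, it flies up
- bar (a point): middle of the frame's pull bar, a round bar along the jig's y, 16 mm thick at its 110 mm rubber sleeve, 14 mm beyond, 252 mm long, 175 mm from the hinge axis, 45 mm clear of the plate: can be pinched from above all the way. Up: 226 mm above the bench, 31 mm behind the hinge; down: 54 mm above the bench, 175 mm in front of the hinge
- mod1 (a point): centre of control module 1, one of 2 or 3 alike (None if absent): black box with alloy sides, 60 (x) x 30 (y) x 26 mm (z), 60 g, flat on the bench at the start, x within 0.5 rad of the world's. The point is half-way up. A plug nose 18 mm wide sticks out 8 mm from its -x end; z is up; gold contacts on top. Grip it across its 30 mm width
- mod2 (a point): centre of control module 2, one of 2 or 3 alike (None if absent): black box with alloy sides, 60 (x) x 30 (y) x 26 mm (z), 60 g, flat on the bench at the start, x within 0.5 rad of the world's. The point is half-way up. A plug nose 18 mm wide sticks out 8 mm from its -x end; z is up; gold contacts on top. Grip it across its 30 mm width
- mod3 (a point): centre of control module 3, one of 2 or 3 alike (None if absent): black box with alloy sides, 60 (x) x 30 (y) x 26 mm (z), 60 g, flat on the bench at the start, x within 0.5 rad of the world's. The point is half-way up. A plug nose 18 mm wide sticks out 8 mm from its -x end; z is up; gold contacts on top. Grip it across its 30 mm width
- module1: module 1 itself: origin at the centre of its underside (13 mm below its centre point), same axes
- module2: module 2 itself: origin at the centre of its underside (13 mm below its centre point), same axes
- module3: module 3 itself: origin at the centre of its underside (13 mm below its centre point), same axes
- tray_in (a point): centre of the inner floor of the out tray, a grey open tray 190 (x) x 170 (y) x 30 mm outside with walls and floor 4 mm thick, fixed to the bench; axes x and y along its sides, z up. The supply and the tray may stand on either side of the jig
- solder_reel: bystander: a small solder reel standing on end, 40 mm across, 28 mm high, among the modules; origin under its centre
- flux_bottle: bystander: a small bottle 36 mm across, 100 mm high, right of the jig's back; origin under its centre
- screwdriver: bystander: a screwdriver lying behind the tray or supply on the left, 170 mm long; origin under its middle
- tweezers: bystander: steel tweezers lying flat before the jig, 130 mm long; origin under their middle
- plug_shell: bystander: a black connector shell 60 x 70 x 34 mm; origin under its centre
- multimeter: bystander: a handheld meter lying flat behind the modules, 140 x 75 x 38 mm; origin under its centre
Things that resemble listed ones, but are neither listed nor needed, are in the scene too. What is shaped like the module1 but orange is not meant.

How it is judged (in metres and radians):
On the way, in this order (a step that is already met when the one before it is completed fails the run):
1. the needle points into the dark band (value of joint needle between 0.83 and 0.97 rad), for 0.5 s.
2. with the needle in the band and every module seated in a pocket, the frame is held fully down (all of step 1 and value of joint press_frame above 1.68 rad and (distance between mod1 and pocket1 below 0.0055 m or distance between mod1 and pocket2 below 0.0055 m or distance between mod1 and pocket3 below 0.0055 m) and angle between each of mod1, mod2, mod3's own z axis and vertical below 0.08 rad and (distance between mod2 and pocket1 below 0.0055 m or distance between mod2 and pocket2 below 0.0055 m or distance between mod2 and pocket3 below 0.0055 m) and (distance between mod3 and pocket1 below 0.0055 m or distance between mod3 and pocket2 below 0.0055 m or distance between mod3 and pocket3 below 0.0055 m)), for 0.5 s.
3. the frame is back up (value of joint press_frame below 0.08 rad), for 0.2 s.
At the end, for the whole second after the job is handed in: every module lies flat (within 0.15 rad), the right way up and at rest on the tray's floor, none on another or on the wall; the frame is up (below 0.08 rad); the needle is at zero (below 0.07 rad) (value of joint needle below 0.07 rad and value of joint press_frame below 0.08 rad and x of mod1 in the frame of tray_in between -0.085 and 0.085 m and y of mod1 in the frame of tray_in between -0.075 and 0.075 m and z of each of mod1, mod2, mod3 in the frame of tray_in below 0.019 m and angle between each of mod1, mod2, mod3's own z axis and vertical below 0.15 rad and linear speed of each of module1, module2, module3 below 0.02 m/s and x of mod2 in the frame of tray_in between -0.085 and 0.085 m and y of mod2 in the frame of tray_in between -0.075 and 0.075 m and x of mod3 in the frame of tray_in between -0.085 and 0.085 m and y of mod3 in the frame of tray_in between -0.075 and 0.075 m); the robot touches nothing.
It fails at once if the frame flies back up (faster than 2 rad/s) (velocity of joint press_frame below -2 rad/s).
It fails at once if the frame is pulled down onto the modules while the needle is outside the band (value of joint press_frame above 1.5 rad and not (value of joint needle between 0.83 and 0.97 rad)).
It fails at once if a bystander is moved more than 5 cm (distance of any of solder_reel, flux_bottle, screwdriver, tweezers, plug_shell, multimeter from where it was at the start of the episode above 0.05 m).
Of module1, module2, module3 only 2 to 3 are there at a start; the rules pass over those that are not, and their reading is None.
At some moment in a run one of module1, module2, module3 may be knocked a few centimetres aside while the robot is not near it.
It also fails if it takes over 210 s, if anything falls off the work surface, if the arm or the gripper's body presses on something with over 40 N, if the wrist force passes 120 N, or if a joint passes its speed limit or range.

## Working session

There is one attempt and no reset: what is moved stays moved. The work goes in short steps, Python scripts to look and compute and a tool call to move; the robot and the scene stay as the last step left them, time stands still between calls to the robot, and variables do not carry over. Pictures are saved under pics/ and viewed, about 12 in all and at most 16, crops included, and the job is handed in when it is done.

Besides the shell and the picture viewer there is one more tool, called after "Request:" in YAML: its name, and indented under it one key for each argument. drive_tool: Moves the arm, as the interface text tells. Its arguments: {"type":"object","properties":{"deltas":{"type":"array"},"jaw":{"type":"number"},"force":{"type":"number"}},"required":["deltas"]}

```bash
ls; mkdir -p pics
cat > h.py <<'E'
import numpy as np, cv2
from rig import r, cams, job
def grab(n):
    p=cams.camera_params(n); im,d=cams.grab_frame(n); return im,d,p
def pts(d,p):
    v,u=np.mgrid[0:d.shape[0],0:d.shape[1]]
    c=np.stack([(u-p['cx'])/p['fx']*d,(v-p['cy'])/p['fy']*d,d],-1)
    return (c-np.array(p['t']))@np.array(p['R'])   # R^T(c-t)
def save(n,im,s=1): cv2.imwrite('pics/'+n,cv2.resize(im[...,::-1],None,fx=s,fy=s,interpolation=cv2.INTER_CUBIC))
def plane(u,v,z,p):
    R=np.array(p['R']);o=-R.T@np.array(p['t']);w=R.T@np.array([(u-p['cx'])/p['fx'],(v-p['cy'])/p['fy'],1.])
    return o+w*(z-o[2])/w[2]
E
python3 - <<'E'
from h import *
for n in('scene','side'):
    im,d,p=grab(n); save(n+'0.png',im,1.5); np.savez(n+'0.npz',im=im,d=d,**{k:np.array(v) for k,v in p.items()})
    print(n,-np.array(p['R']).T@p['t'],p['fx'])
print(r.sense())
E
```

```text
pics
scene [1230.75698104 -158.64163779  725.38182223] 373.09717980344175
side [  442.43919885 -1043.0438834   1147.19235633] 486.9736043650043
{'clock': 0.1, 'qpos': array([-1.21538914e+00,  3.53561912e-01,  1.63400023e+00,  3.25610008e-05,
        1.15522554e+00, -2.40884653e-03]), 'qvel': array([-0.00025752, -0.00219325, -0.00093918, -0.00091841, -0.00186054,
        0.00035094]), 'joint_efforts': array([ 8.85851859e-04, -6.06360483e+01, -3.42825723e+01,  3.01275122e-05,
        3.96266652e-03,  1.66266318e-06]), 'eef_pos': array([ 218.76531951, -585.05792024,  247.6728295 ]), 'tcp_rot': array([-3.14039770e+00, -3.26524375e-05,  3.57802849e-01]), 'contact_force': array([-1.3755696 ,  0.28545474, -0.1928382 ]), 'wrist_torque': array([-0.01560442, -0.01264749, -0.04770442]), 'opening': 1.0021836006151597}
```

View pics/scene0.png

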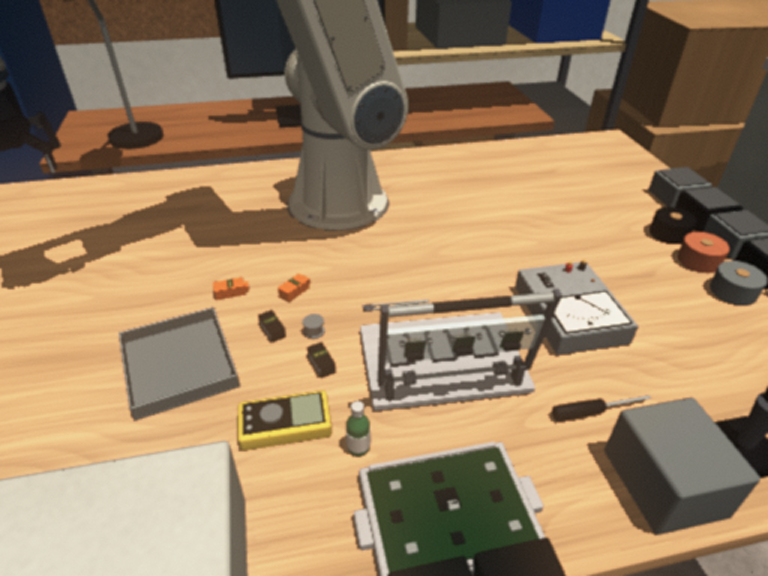

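View pics/side0.png

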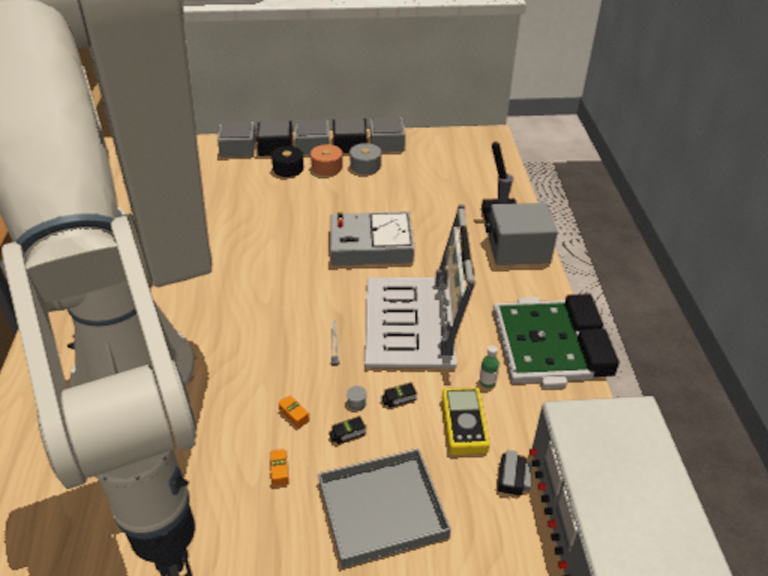

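Side view (display px): the black modules are at (348,430) and (400,395), the tray at (383,508), the jig at (410,322) and the supply at (372,238), with its wheel near (348,240). The orange pieces at (293,411) and (279,467) are decoys. The black shell at (513,472) is the plug shell. Next I'll measure with depth.

```bash
cat > m1.py <<'E'
from h import *
z=np.load('side0.npz'); im=z['im'];d=z['d'];p={k:z[k] for k in('fx','fy','cx','cy','R','t')}
P=pts(d,p); print('bench z', np.median(P[330:350,180:200,2]), np.median(P[150:160,180:200,2]))
def rect(name,mask):
    n,l,s,c=cv2.connectedComponentsWithStats(mask.astype(np.uint8))
    for i in range(1,n):
        if s[i,4]>60:
            q=P[l==i]; rr=cv2.minAreaRect(q[:,:2].astype(np.float32)); print(name,'px',c[i].round(1),'n',s[i,4],'rect',np.round(rr[0],1),np.round(rr[1],1),round(rr[2],1),'zmed',np.median(q[:,2]).round(1))
v,u=np.mgrid[0:384,0:512]
H=P[...,2]; reg=(u>170)&(u<345)
dark=im.max(-1)<70
rect('mod?',reg&(v>240)&(v<300)&(H>18)&(H<34)&(u<282))
rect('tray',(u>205)&(u<305)&(v>295)&(v<380)&(H>22)&(H<38))
rect('trayfloor',(u>205)&(u<305)&(v>295)&(v<380)&(H>0.5)&(H<9)&(np.ptp(im,axis=-1)<20))
rect('jigplate',(u>235)&(u<310)&(v>180)&(v<250)&(H>14)&(H<24))
rect('walls',(u>235)&(u<300)&(v>180)&(v<250)&(H>24)&(H<32))
rect('supply',(u>210)&(u<285)&(v>130)&(v<180)&(H>44)&(H<54))
rect('wheel',(u>215)&(u<245)&(v>130)&(v<180)&(H>54))
E
python3 m1.py
python3 - <<'E'
from h import *
z=np.load('side0.npz'); im=z['im']
a=cv2.resize(im[130:250,205:330],None,fx=4.5,fy=4.5,interpolation=cv2.INTER_CUBIC);save('c1.png',a)
E
```

```text
bench z 1.8636270235415155 2.0919619032657586
mod? px [261.9 241.7] n 84 rect [540.5 -34.3] [ 10.4 114.5] 86.4 zmed 21.9
mod? px [266.3 261.3] n 206 rect [ 544.2 -114.9] [69.2 35.7] 15.2 zmed 26.8
mod? px [237.8 262.3] n 117 rect [ 459.2 -117.5] [38.5 36.6] 42.9 zmed 29.7
mod? px [195.6 272.4] n 206 rect [ 335.9 -139.6] [32.1 68.3] 37.0 zmed 27.5
mod? px [232.1 284.8] n 229 rect [ 438.2 -193.9] [68.3 34.7] 19.3 zmed 27.3
tray px [255.8 336. ] n 680 rect [ 495.3 -357. ] [191.1 174.3] 12.6 zmed 30.0
trayfloor px [254.5 337.2] n 3161 rect [ 495.  -347.9] [181. 154.] 12.8 zmed 5.7
jigplate px [269.8 216.2] n 2062 rect [584.3  94.6] [278.6 188.5] 87.0 zmed 21.5
walls px [268.2 191.3] n 94 rect [585.  190.5] [65.3 96.2] 61.4 zmed 26.2
walls px [269.3 205.4] n 130 rect [577.  114.6] [ 92.6 102.5] 46.2 zmed 25.8
walls px [270.  225.6] n 142 rect [571.   31.4] [ 77.4 100. ] 33.5 zmed 25.9
supply px [243.2 157.3] n 651 rect [519.  372.9] [160.3 197.1] 88.9 zmed 51.7
wheel px [226.2 145.7] n 63 rect [ 432.1 -298.3] [1489.2   37.7] 89.3 zmed 60.1
wheel px [231.  159.6] n 122 rect [ 450.2 -330.8] [1424.5   83.3] 89.0 zmed 55.9
```

View pics/c1.png

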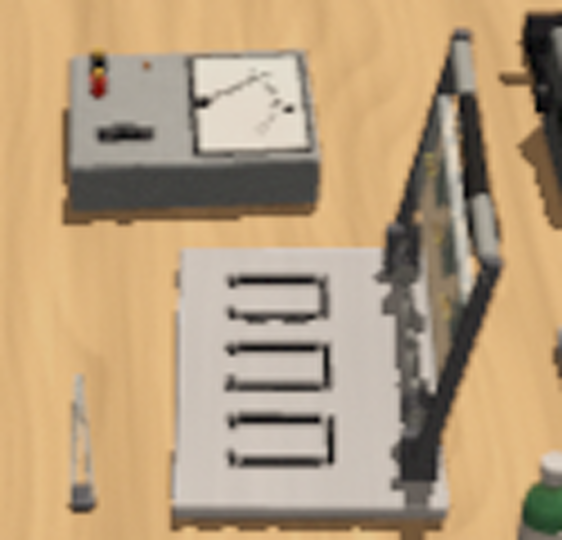

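Crop c1: the wheel is at crop (125,132), the meter is at upper right with the needle to its left, and the three pockets and the open frame are all visible. Only two black modules exist; the orange ones aren't meant.

```bash
cat >> h.py <<'E'
def go(x,y,z,yaw,step=35,tstep=.11):
    s=r.sense();e=s['eef_pos'];cy=s['tcp_rot'][2]
    w=np.array([x,y,z])-e; c,sn=np.cos(cy),np.sin(cy)
    dyaw=(yaw-cy+np.pi)%(2*np.pi)-np.pi
    n=int(max(np.ceil(np.linalg.norm(w)/step),np.ceil(abs(dyaw)/tstep),1))
    print('from',e.round(1),'yaw',round(cy,3),'F',s['contact_force'].round(1))
    print('tool-axes total (cm), before turn: ',(np.array([c*w[0]+sn*w[1],sn*w[0]-c*w[1],-w[2]])/10).round(2),'turn',round(-dyaw,3),'rows',n)
E
python3 - <<'E'
from h import *
z=np.load('side0.npz');p={k:z[k] for k in('fx','fy','cx','cy','R','t')}
f=lambda a,b,zz:plane(205+a/4.5,130+b/4.5,zz,p).round(0)
print('wheel',f(125,132,58)); 
print('supply corners',[f(*q,50) for q in((70,58),(305,53),(318,155),(68,165))])
print('pockets',[f(*q,25) for q in((278,297),(278,366),(280,440))])
go(457,345,248,0)
E
```

```text
wheel [462. 335.  58.]
supply corners [array([420., 448.,  50.]), array([617., 443.,  50.]), array([615., 306.,  50.]), array([416., 306.,  50.])]
pockets [array([571., 169.,  25.]), array([565.,  95.,  25.]), array([560.,  21.,  25.])]
from [ 218.8 -585.1  247.7] yaw 0.358 F [-1.4  0.3 -0.2]
tool-axes total (cm), before turn:  [ 5.489e+01 -7.877e+01 -3.000e-02] turn 0.358 rows 28
```

Request:
drive_tool:
  deltas:
    - [1.83, -2.63, 0, 0]
    - [1.83, -2.63, 0, 0]
    - [1.83, -2.63, 0, 0]
    - [1.83, -2.63, 0, 0]
    - [1.83, -2.63, 0, 0]
    - [1.83, -2.63, 0, 0]
    - [1.83, -2.63, 0, 0]
    - [1.83, -2.63, 0, 0]
    - [1.83, -2.63, 0, 0]
    - [1.83, -2.63, 0, 0]
    - [1.83, -2.63, 0, 0]
    - [1.83, -2.63, 0, 0]
  jaw: 1

```text
clock: 1.1
eef_pos: [313.9, -211.4, 248.2]
tcp_rot: [-3.142, -0.0, 0.357]
contact_force: [0.3, 0.0, -0.2]
opening: -0.003
```

Request:
drive_tool:
  deltas:
    - [1.83, -2.63, 0, 0]
    - [1.83, -2.63, 0, 0]
    - [1.83, -2.63, 0, 0]
    - [1.83, -2.63, 0, 0]
    - [1.83, -2.63, 0, 0]
    - [1.83, -2.63, 0, 0]
    - [1.83, -2.63, 0, 0]
    - [1.83, -2.63, 0, 0]
    - [1.83, -2.63, 0, 0]
    - [1.83, -2.63, 0, 0]
    - [1.83, -2.63, 0, 0]
    - [1.83, -2.63, 0, 0]

```text
clock: 2.1
eef_pos: [409.1, 161.3, 248.2]
tcp_rot: [3.142, 0.0, 0.358]
contact_force: [0.7, -0.5, 0.4]
opening: 0.001
```

Request:
drive_tool:
  deltas:
    - [1.83, -2.63, 0, 0]
    - [1.83, -2.63, 0, 0]
    - [1.83, -2.63, 0, 0]
    - [1.83, -2.63, 0, 0]
    - [1.83, -2.63, 0, 0]
    - [1.83, -2.63, 0, 0]
    - [0, 0, 0, 0.09]
    - [0, 0, 0, 0.09]
    - [0, 0, 0, 0.09]
    - [0, 0, 0, 0.09]
    - [0, 0, 0, 0]
    - [0, 0, 0, 0]

```text
clock: 3.1
eef_pos: [456.6, 345.8, 248.0]
tcp_rot: [3.141, 0.0, 0.001]
contact_force: [-0.1, -0.6, 0.9]
opening: 0.003
```

Run:
```python
from h import *
print(r.sense()['opening'])
p=cams.camera_params('wrist');print(p)
im,d,p=grab('wrist'); save('w1.png',im,1.5); np.savez('w1.npz',im=im,d=d,**{k:np.array(v) for k,v in p.items() if not isinstance(v,str)})
go(457,345,248,0)
```

```text
0.0025773968883230185
{'fx': 297.3186396354542, 'fy': 297.3186396354542, 'cx': 254.40287972332072, 'cy': 187.4611182671172, 'R': array([[ 3.20750839e-04, -9.99999945e-01,  8.07299373e-05],
       [-9.57394908e-01, -2.83771901e-04,  2.88781769e-01],
       [-2.88781731e-01, -1.69917426e-04, -9.57394946e-01]]), 't': array([346.70189148, 399.65142914, 510.81391688])}
from [456.7 345.8 248.1] yaw 0.001 F [ 0.1  0.2 -0.1]
tool-axes total (cm), before turn:  [0.03 0.08 0.01] turn 0.001 rows 1
```

View pics/w1.png

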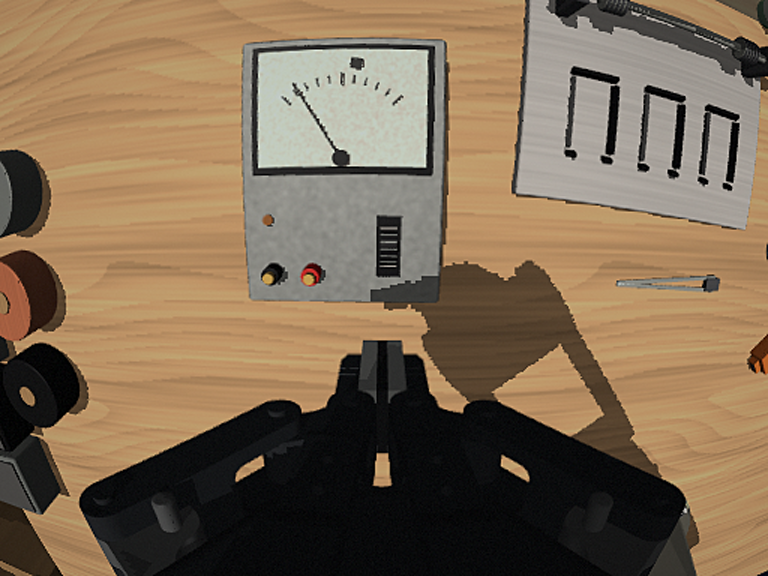

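Wrist view: the wheel is at (388,246), the needle pivot at (341,158), the needle tip at (297,88), and the dark band block at (357,63). The pockets are at (590,115), (660,130) and (718,145).

```bash
cat >> h.py <<'E'
def wray(u,v,z,p):
    x,y=u-p['cx'],v-p['cy'];rr=np.hypot(x,y);th=rr/p['fx']
    c=np.array([x/rr*np.sin(th),y/rr*np.sin(th),np.cos(th)])
    R=np.array(p['R']);o=-R.T@np.array(p['t']);w=R.T@c
    return o+w*(z-o[2])/w[2]
def wpts(d,p):
    v,u=np.mgrid[0:d.shape[0],0:d.shape[1]].astype(float);x,y=u-p['cx'],v-p['cy'];rr=np.hypot(x,y)+1e-9;th=rr/p['fx']
    c=np.stack([x/rr*np.tan(th),y/rr*np.tan(th),np.ones_like(x)],-1)*d[...,None]
    return (c-np.array(p['t']))@np.array(p['R'])
def ld(n):
    z=np.load(n);return z['im'],z['d'],{k:z[k] for k in('fx','fy','cx','cy','R','t')}
def wshot(n,s=1.5):
    im,d,p=grab('wrist'); save(n+'.png',im,s); np.savez(n+'.npz',im=im,d=d,**{k:np.array(p[k]) for k in('fx','fy','cx','cy','R','t')}); return im,d,p
E
python3 - <<'E'
from h import *
im,d,p=ld('w1.npz')
f=lambda a,b,z:wray(a/1.5,b/1.5,z,p)
print('wheel corners',[f(*q,54).round(1) for q in((377,216),(401,216),(377,277),(401,277))])
print('supply',[f(*q,50).round(1) for q in((246,42),(446,40),(440,301),(250,301))])
piv=f(341,158,51);
for n,q in(('tip',(297,88)),('band',(357,63)),('t0',(287,100)),('t1',(399,100))):
    w=f(*q,51)-piv; print(n,'deg from +x toward -y',np.degrees(np.arctan2(-w[1],w[0])).round(1))
W=wpts(d,p); q=W[150:182,253:266]; m=q[...,2]>54; print('wheel depth',q[m].mean(0),q[...,2].max(), m.sum()); print('panel z',np.median(W[150:170,200:240,2]))
E
```

```text
wheel corners [array([482.8, 350.2,  54. ]), array([482.8, 332.9,  54. ]), array([436.9, 350.3,  54. ]), array([436.9, 332.4,  54. ])]
supply [array([615.9, 446.5,  50. ]), array([613.2, 300.7,  50. ]), array([416.4, 301.7,  50. ]), array([416. , 451.1,  50. ])]
tip deg from +x toward -y -31.1
band deg from +x toward -y 9.5
t0 deg from +x toward -y -41.6
t1 deg from +x toward -y 44.6
wheel depth [461.36894148 341.97678804  59.51684132] 373.6106264025252 233
panel z 50.7630739703562
```

Request:
drive_tool:
  deltas:
    - [-0.1, 0.09, 2.8, 0]
    - [-0.1, 0.09, 2.8, 0]
    - [-0.1, 0.09, 2.8, 0]
    - [-0.1, 0.09, 2.8, 0]
    - [-0.1, 0.09, 2.8, 0]
    - [-0.1, 0.09, 2.8, 0]
    - [0, 0, 0.1, 0]
    - [0, 0, 0, 0]

```text
clock: 3.82
eef_pos: [450.1, 339.9, 78.5]
tcp_rot: [3.14, 0.002, -0.001]
contact_force: [0.8, -0.3, 0.5]
opening: 0.002
```

Request:
drive_tool:
  deltas:
    - [0, 0, 0.1, 0]
    - [0, 0, 0.1, 0]
    - [0, 0, 0, 0]

```text
clock: 4.07
eef_pos: [451.6, 341.0, 78.7]
tcp_rot: [-3.14, -0.002, -0.002]
contact_force: [0.7, 0.1, -0.5]
opening: -0.0
```

Request:
drive_tool:
  deltas:
    - [0, 0, 0.1, 0]
    - [0, 0, 0, 0]

```text
clock: 4.23
eef_pos: [451.1, 340.7, 77.0]
tcp_rot: [-3.141, -0.001, -0.002]
contact_force: [0.1, 0.5, -0.2]
opening: 0.002
```

Request:
drive_tool:
  deltas:
    - [0, 0, 0.05, 0]
    - [0, 0, 0.05, 0]
    - [0, 0, 0, 0]

```text
clock: 4.48
eef_pos: [450.7, 340.5, 75.3]
tcp_rot: [3.142, 0.0, -0.002]
contact_force: [0.2, 0.4, 0.5]
opening: 0.003
```

Request:
drive_tool:
  deltas:
    - [0, 0, 0.05, 0]
    - [0, 0, 0, 0]

```text
clock: 4.65
eef_pos: [450.8, 340.5, 74.9]
tcp_rot: [-3.142, -0.0, -0.002]
contact_force: [-0.5, -0.9, 2.4]
opening: -0.001
```

Request:
drive_tool:
  deltas:
    - [0, 0, 0.05, 0]
    - [0, 0, 0, 0]

```text
clock: 4.82
eef_pos: [450.8, 340.6, 74.7]
tcp_rot: [-3.142, -0.0, -0.002]
contact_force: [-2.3, -0.9, 7.9]
opening: -0.001
```

Request:
drive_tool:
  deltas:
    - [0.2, 0, 0, 0]
    - [0.2, 0, 0, 0]
    - [0.2, 0, 0, 0]
    - [0.2, 0, 0, 0]
    - [0.2, 0, 0, 0]

```text
clock: 5.23
eef_pos: [461.0, 340.4, 74.9]
tcp_rot: [-3.142, -0.0, -0.002]
contact_force: [-2.1, -1.9, 8.6]
opening: -0.002
```

Request:
drive_tool:
  deltas:
    - [0.2, 0, 0, 0]
    - [0.2, 0, 0, 0]
    - [0.2, 0, 0, 0]
    - [0.2, 0, 0, 0]
    - [0.2, 0, 0, 0]
    - [0, 0, 0, 0]

```text
clock: 5.73
eef_pos: [471.2, 340.4, 74.5]
tcp_rot: [-3.142, -0.0, -0.002]
contact_force: [-0.1, -1.2, 4.1]
opening: -0.0
```

```bash
cat > needle.py <<'E'
from h import *
import sys
im,d,p=wshot(sys.argv[1])
# needle: dark pixels within ring around pivot on the face, bearing histogram in world coords
P0=wray(341/1.5,158/1.5,51,ld('w1.npz')[2])
g=im.max(-1); best={}
for a in np.arange(-55,56,1.):
    t=np.radians(a); vals=[]
    for rad in np.arange(20,58,2.):
        X=P0+rad*np.array([np.cos(t),-np.sin(t),0]); c=np.array(p['R'])@X+p['t']
        th=np.arctan2(np.hypot(c[0],c[1]),c[2]);k=p['fx']*th/np.hypot(c[0],c[1])
        u,v=p['cx']+k*c[0],p['cy']+k*c[1]
        vals.append(cv2.getRectSubPix(g.astype(np.float32),(1,1),(float(u),float(v)))[0,0])
    best[a]=np.mean(vals)
b=sorted(best,key=best.get)[:4]; print('needle deg',b,[round(best[x]) for x in b],'rad(abs)',round(np.radians(np.mean(b[:2])+43),3))
print(r.sense()['eef_pos'],r.sense()['contact_force'])
E
python3 needle.py w2
```

```text
needle deg [np.float64(-19.0), np.float64(-20.0), np.float64(-18.0), np.float64(-21.0)] [49, 60, 98, 125] rad(abs) 0.41
[471.22280899 340.3881221   74.50786906] [ 0.76805798 -2.47282197  5.1922241 ]
```

Request:
drive_tool:
  deltas:
    - [0, 0, -1, 0]
    - [-1, 0, 0, 0]
    - [-1, 0, 0, 0]
    - [0, 0, 0.8, 0]
    - [0, 0, 0.2, 0]
    - [0, 0, 0, 0]
    - [0.2, 0, 0, 0]
    - [0.2, 0, 0, 0]
    - [0.2, 0, 0, 0]
    - [0.2, 0, 0, 0]
    - [0.2, 0, 0, 0]
    - [0.2, 0, 0, 0]

```text
clock: 6.78
eef_pos: [463.0, 340.3, 74.8]
tcp_rot: [3.141, -0.0, -0.002]
contact_force: [-2.1, -4.4, 14.5]
opening: -0.001
```

Request:
drive_tool:
  deltas:
    - [0.2, 0, 0, 0]
    - [0.2, 0, 0, 0]
    - [0.2, 0, 0, 0]
    - [0.2, 0, 0, 0]
    - [0, 0, 0, 0]

```text
clock: 7.2
eef_pos: [471.3, 340.3, 74.4]
tcp_rot: [3.141, -0.001, -0.002]
contact_force: [1.0, -3.5, 7.9]
opening: -0.001
```

```bash
python3 needle.py w3
```

```text
needle deg [np.float64(-3.0), np.float64(-2.0), np.float64(-4.0), np.float64(-1.0)] [48, 65, 75, 108] rad(abs) 0.707
[471.30020177 340.29253295  74.34882733] [ 1.08140228 -3.26784736  8.40395858]
```

Request:
drive_tool:
  deltas:
    - [0, 0, -1, 0]
    - [-1, 0, 0, 0]
    - [-1, 0, 0, 0]
    - [0, 0, 0.8, 0]
    - [0, 0, 0.2, 0]
    - [0, 0, 0, 0]
    - [0.2, 0, 0, 0]
    - [0.2, 0, 0, 0]
    - [0.2, 0, 0, 0]
    - [0.2, 0, 0, 0]
    - [0.2, 0, 0, 0]
    - [0.2, 0, 0, 0]

```text
clock: 8.25
eef_pos: [463.0, 340.3, 74.8]
tcp_rot: [3.141, -0.0, -0.002]
contact_force: [-1.1, -4.1, 15.4]
opening: 0.001
```

Request:
drive_tool:
  deltas:
    - [0.2, 0, 0, 0]
    - [0.1, 0, 0, 0]
    - [0, 0, 0, 0]

```text
clock: 8.5
eef_pos: [466.2, 340.3, 74.8]
tcp_rot: [3.141, -0.001, -0.002]
contact_force: [0.1, -4.1, 13.8]
opening: -0.001
```

```bash
python3 needle.py w4
```

```text
needle deg [np.float64(9.0), np.float64(10.0), np.float64(8.0), np.float64(11.0)] [58, 66, 107, 108] rad(abs) 0.916
[466.22272384 340.2901547   74.74525363] [-0.2065359  -5.04980327 13.48319458]
```

Request:
drive_tool:
  deltas:
    - [0, 0, -2.5, 0]
    - [0, 0, -3.5, 0]
    - [0, 0, -3.5, 0]
    - [0, 0, -3.5, 0]
    - [0, 0, -3.5, 0]
    - [0.2, 3.5, 0, 0]
    - [0.2, 3.5, 0, 0]
    - [0.2, 3.5, 0, 0]
    - [0.2, 3.5, 0, 0]
    - [0.2, 3.5, 0, 0]
    - [0.2, 3.5, 0, 0]
    - [0.2, 3.5, 0, 0]

```text
clock: 9.55
eef_pos: [478.7, 94.0, 238.5]
tcp_rot: [3.141, 0.001, -0.002]
contact_force: [1.4, 0.4, 0.1]
opening: -0.001
```

Request:
drive_tool:
  deltas:
    - [0, 0, 0, 0]
    - [0, 0, 0, 0]
  jaw: 0

```text
clock: 9.72
eef_pos: [479.0, 94.0, 238.6]
tcp_rot: [3.142, 0.001, -0.005]
contact_force: [-0.7, 0.1, 0.1]
opening: 0.272
```

```bash
python3 - <<'E'
from h import *
wshot('w5'); go(430,-155,248,0)
E
python3 - <<'E'
import re;s=open('needle.py').read()
open('needle.py','w').write(s)
E
```

```text
from [479.1  95.2 238.7] yaw -0.004 F [-0.2  0.9  0.3]
tool-axes total (cm), before turn:  [-4.81 25.04 -0.93] turn -0.004 rows 8
```

View pics/w5.png

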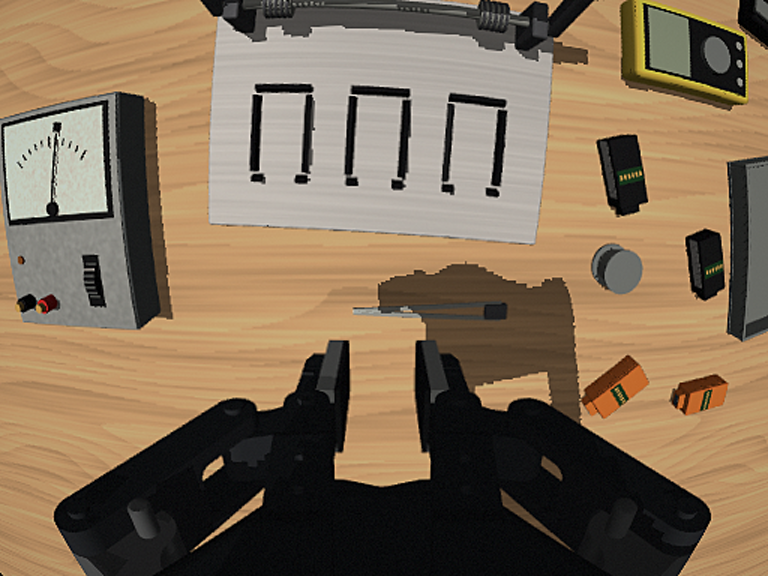

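Request:
drive_tool:
  deltas:
    - [-0.6, 3.1, 0, 0]
    - [-0.6, 3.1, 0, 0]
    - [-0.6, 3.1, 0, 0]
    - [-0.6, 3.1, 0, 0]
    - [-0.6, 3.1, 0, 0]
    - [-0.6, 3.1, 0, 0]
    - [-0.6, 3.1, 0, 0]
    - [-0.6, 3.1, 0, 0]
    - [0, 0, 0, 0]

```text
clock: 10.52
eef_pos: [430.6, -155.2, 239.1]
tcp_rot: [3.14, -0.0, -0.003]
contact_force: [-0.0, 0.8, -0.3]
opening: 1.001
```

```bash
cat > m2.py <<'E'
from h import *
def obb(name,im,d,p,roi,zlo,zhi,zp,dark=75,minn=150):
    W=wpts(d,p);u0,v0,u1,v1=[int(a/1.5) for a in roi]
    m=np.zeros(d.shape,np.uint8);m[v0:v1,u0:u1]=1
    m&=((W[...,2]>zlo)&(W[...,2]<zhi)).astype(np.uint8)
    if dark: m&=(im.max(-1)<dark).astype(np.uint8)
    vv,uu=np.nonzero(m); q=np.array([wray(a,b,zp,p)[:2] for a,b in zip(uu,vv)],np.float32)
    if len(q)<20: print(name,'few',len(q));return
    rr=cv2.minAreaRect(q);print(name,len(q),np.round(rr[0],1),np.round(rr[1],1),round(rr[2],1),'z',np.median(W[vv,uu,2]).round(1))
im,d,p=ld('w5.npz'); W=wpts(d,p)
print('plate z',np.median(W[130:150,150:330,2]),'bench',np.median(W[215:225,180:220,2]))
for n,roi in(('p1',(240,75,325,195)),('p2',(335,75,422,200)),('p3',(430,85,520,210))): obb(n,im,d,p,roi,16,34,26,60)
print('plate corners z20',[wray(a/1.5,b/1.5,20,p)[:2].round(1) for a,b in((209,223),(534,243))])
im,d,p=wshot('w6'); W=wpts(d,p)
for zlo in(18,): 
  m=((W[...,2]>17)&(W[...,2]<36)&(np.arange(384)[:,None]<270)).astype(np.uint8)
  n,l,s,c=cv2.connectedComponentsWithStats(m)
  for i in range(1,n):
    if s[i,4]>200:
      vv,uu=np.nonzero(l==i); q=np.array([wray(a,b,26,p)[:2] for a,b in zip(uu,vv)],np.float32); rr=cv2.minAreaRect(q)
      print('px',(c[i]*1.5).round(),s[i,4],np.round(rr[0],1),np.round(rr[1],1),round(rr[2],1),np.median(W[vv,uu,2]).round(1),im[vv,uu].mean(0).round())
E
python3 m2.py
```

```text
plate z 20.026748439406663 bench 0.013460333747149082
p1 814 [568.2 170.5] [49.2 76.1] 85.9 z 25.9
p2 835 [563.1  97.8] [47.5 76.2] 86.2 z 25.9
p3 766 [557.4  24.4] [46.5 77.4] 85.9 z 25.9
plate corners z20 [array([499.1, 236.6]), array([480.5, -29.7])]
px [119.  95.] 18868 [577.1  91.7] [265.8 177.6] 85.9 20.2 [148. 143. 137.]
px [459.   2.] 244 [ 622.5 -196.1] [  7.2 114.7] 2.9 22.7 [65. 54. 17.]
px [326. 101.] 1430 [ 541.2 -113.7] [68.1 31. ] 16.2 26.0 [55. 58. 50.]
px [612. 179.] 2933 [ 491.9 -355.4] [192.4 176.7] 12.5 28.0 [62. 63. 61.]
px [472. 204.] 1363 [ 462.  -225.5] [66.8 31.6] 20.1 26.0 [32. 33. 28.]
px [330. 211.] 925 [ 458.3 -114.7] [39.5 38.5] 89.2 28.0 [121. 122. 117.]
px [365. 355.] 1120 [ 335.9 -138.3] [33.2 65.8] 38.5 25.9 [156.  89.  38.]
px [489. 377.] 529 [ 313.3 -246.5] [38.7 36.2] 89.6 25.7 [87. 47. 19.]
```

View pics/w6.png

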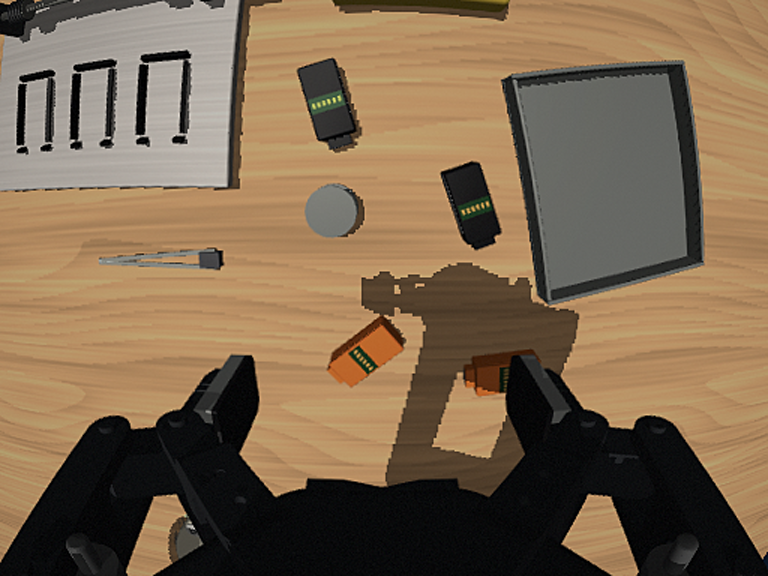

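Wrist view w6: module A is at (326,101) and the reel at (333,210). Module B is at (472,204), moved from where it stood earlier, so the knock has already happened. The tray is at (612,179). The orange pieces at (365,352) and (500,372) are decoys. Both black boxes have their nose at the -x end, as described.

Run:
```python
from h import *
im,d,p=ld('side0.npz');P=pts(d,p);v,u=np.mgrid[0:384,0:512]
m=(u>255)&(u<330)&(v>145)&(v<250)
for z0 in range(40,240,20):
    k=m&(P[...,2]>z0)&(P[...,2]<z0+20)&(P[...,1]>-40)&(P[...,1]<230); q=P[k]
    if len(q): print(z0,len(q),'x pct1,50,99',np.percentile(q[:,0],[1,50,99]).round(),'y',np.percentile(q[:,1],[1,99]).round())
print(r.tcp_to_tips if not callable(r.tcp_to_tips) else r.tcp_to_tips())
go(545,-112.6,110,0.283)
```

```text
40 97 x pct1,50,99 [638. 658. 680.] y [-37. 197.]
60 189 x pct1,50,99 [639. 659. 679.] y [-38. 210.]
80 41 x pct1,50,99 [650. 661. 676.] y [-38. 216.]
100 78 x pct1,50,99 [654. 666. 676.] y [-38. 210.]
120 125 x pct1,50,99 [658. 669. 679.] y [-38. 210.]
140 136 x pct1,50,99 [661. 672. 682.] y [-39. 208.]
160 141 x pct1,50,99 [665. 676. 691.] y [-38. 211.]
180 177 x pct1,50,99 [669. 682. 697.] y [-38. 211.]
200 31 x pct1,50,99 [672. 679. 695.] y [-39. 208.]
220 234 x pct1,50,99 [676. 688. 701.] y [-38. 165.]
17.0
from [ 430.9 -153.3  239. ] yaw -0.004 F [ 0.1  0.2 -1.2]
tool-axes total (cm), before turn:  [11.4  -4.12 12.9 ] turn -0.287 rows 6
```

Request:
drive_tool:
  deltas:
    - [1.9, -0.69, 2.15, 0]
    - [1.9, -0.69, 2.15, 0]
    - [1.9, -0.69, 2.15, 0]
    - [1.9, -0.69, 2.15, 0]
    - [1.9, -0.69, 2.15, 0]
    - [1.9, -0.69, 2.15, 0]
    - [0, 0, 0, -0.096]
    - [0, 0, 0, -0.096]
    - [0, 0, 0, -0.096]
    - [0, 0, 0, 0]
    - [0, 0, 0, 0]
  jaw: 0.35

```text
clock: 11.48
eef_pos: [545.1, -109.5, 109.9]
tcp_rot: [-3.141, 0.0, 0.285]
contact_force: [0.2, 0.5, 0.2]
opening: 0.649
```

```bash
cat > mod.py <<'E'
from h import *
import sys
# module pose from wrist: python mod.py name x y  (search near)
name,x0,y0=sys.argv[1],float(sys.argv[2]),float(sys.argv[3]); zp=float(sys.argv[4]) if len(sys.argv)>4 else 26
im,d,p=wshot(name); W=wpts(d,p)
m=((W[...,2]>zp-4)&(W[...,2]<zp+4)&(np.hypot(W[...,0]-x0,W[...,1]-y0)<50)).astype(np.uint8)
n,l,s,c=cv2.connectedComponentsWithStats(m)
for i in range(1,n):
    if s[i,4]>300:
        vv,uu=np.nonzero(l==i); q=np.array([wray(a,b,zp,p)[:2] for a,b in zip(uu,vv)],np.float32); rr=cv2.minAreaRect(q)
        print('px',(c[i]*1.5).round(),s[i,4],np.round(rr[0],1),np.round(rr[1],1),round(rr[2],1),'top z',np.median(W[vv,uu,2]).round(1))
e=r.sense();print(e['eef_pos'].round(1),e['tcp_rot'].round(3),e['opening'])
E
python3 mod.py w7 545 -113
```

```text
px [389. 298.] 2975 [ 546.1 -112. ] [59.1 29.7] 15.8 top z 26.0
[ 545.1 -109.9  110.1] [-3.141  0.     0.284] 0.651427709823465
```

Request:
drive_tool:
  deltas:
    - [0.04, 0.23, 2.5, 0]
    - [0, 0, 2.5, 0]
    - [0, 0, 2.3, 0]
    - [0, 0, 1.0, 0]
    - [0, 0, 0, 0]

```text
clock: 11.95
eef_pos: [544.3, -112.7, 25.3]
tcp_rot: [-3.14, 0.003, 0.284]
contact_force: [-1.6, 0.2, 0.5]
opening: 0.649
```

Request:
drive_tool:
  deltas:
    - [0, 0, 0, 0]
    - [0, 0, 0, 0]
    - [0, 0, 0, 0]
    - [0, 0, 0, 0]
    - [0, 0, 0, 0]
    - [0, 0, 0, 0]
  jaw: 1
  force: 40

```text
clock: 12.45
eef_pos: [546.9, -113.6, 28.7]
tcp_rot: [3.14, -0.002, 0.285]
contact_force: [-0.6, 0.3, 8.0]
opening: 0.338
```

Request:
drive_tool:
  deltas:
    - [0, 0, -1, 0]
    - [0, 0, -3, 0]
    - [0, 0, -3, 0]
    - [0, 0, -1, 0]
    - [0, 0, 0, 0]

```text
clock: 12.87
eef_pos: [547.8, -113.9, 110.7]
tcp_rot: [3.139, -0.005, 0.286]
contact_force: [-0.8, -0.6, -0.2]
opening: 0.338
```

```bash
python3 -c "
from h import *
print(r.sense()['opening']); go(557.4,24.4,107,-0.072)"
```

```text
0.33751589625176126
from [ 547.8 -113.9  110.7] yaw 0.286 F [-0.8 -0.6 -0.2]
tool-axes total (cm), before turn:  [  4.82 -12.99   0.37] turn 0.358 rows 4
```

Request:
drive_tool:
  deltas:
    - [0.96, -2.6, 0, 0]
    - [0.96, -2.6, 0, 0]
    - [0.96, -2.6, 0, 0]
    - [0.96, -2.6, 0, 0]
    - [0.98, -2.59, 0, 0]
    - [0, 0, 0, 0.12]
    - [0, 0, 0, 0.12]
    - [0, 0, 0, 0.118]
    - [0, 0, 0, 0]
    - [0, 0, 0, 0]
    - [0, 0, 0, 0]

```text
clock: 13.78
eef_pos: [555.0, 24.7, 106.7]
tcp_rot: [3.141, 0.001, -0.068]
contact_force: [1.0, 0.1, -0.7]
opening: 0.339
```

Run:
```python
from h import *
im,d,p=wshot('w8'); W=wpts(d,p); e=r.sense(); print(e['eef_pos'],e['tcp_rot'],e['contact_force'])
ex,ey=e['eef_pos'][:2]
m=(np.hypot(W[...,0]-ex,W[...,1]-ey)<42)&(W[...,2]>90)&(W[...,2]<125)&(np.arange(384)[:,None]<340)
print('heights',np.percentile(W[m][:,2],[5,50,95]) if m.any() else None)
zt=np.median(W[m][:,2]); 
vv,uu=np.nonzero(m&(abs(W[...,2]-zt)<3)); q=np.array([wray(a,b,zt,p)[:2] for a,b in zip(uu,vv)],np.float32); rr=cv2.minAreaRect(q);print(rr, len(q))
go(557.4,24.4,107,-0.072)
```

```text
[555.14603515  24.65172223 106.86940124] [ 3.14153255e+00  6.61539214e-04 -6.92613093e-02] [-0.17756552 -0.69933218 -0.97411877]
heights [ 98.0751958  104.10132091 118.70288482]
((554.54345703125, 26.046730041503906), (55.95840835571289, 60.477142333984375), 85.80348205566406) 6507
from [555.1  24.7 106.9] yaw -0.069 F [-0.2 -0.7 -1. ]
tool-axes total (cm), before turn:  [ 0.23  0.01 -0.01] turn 0.003 rows 1
```

View pics/w8.png

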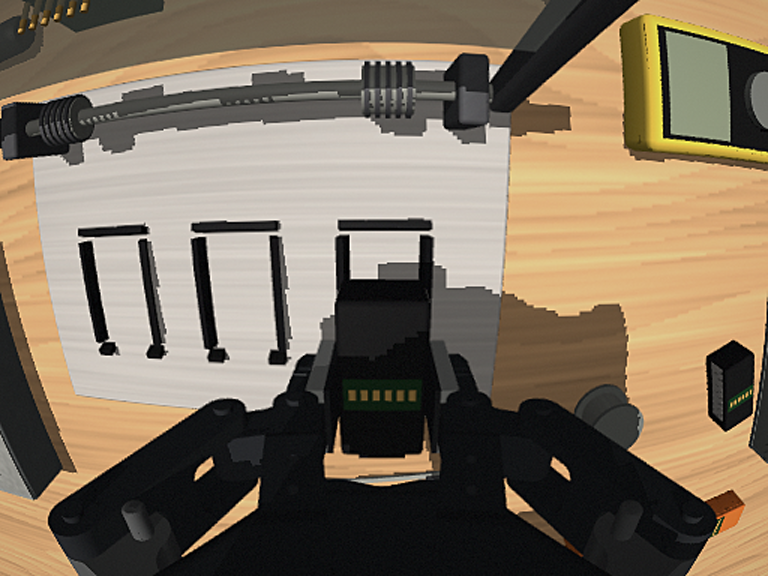

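Run:
```python
from h import *
im,d,p=ld('w8.npz');W=wpts(d,p)
f=lambda a,b,z:wray(a/1.5,b/1.5,z,p)[:2].round(1)
# column profile of depth-height & brightness along module centre
for u in(250,258):
    print([(v,int(W[v,u,2]),int(W[v,u,0]),int(im[v,u].max())) for v in range(178,312,4)])
print('back wall inner/outer, z27',f(385,231,27),f(385,221,27),'rails z27 inner at row 265',f(350,265,27),f(420,265,27))
```

```text
[(178, 20, 572, 215), (182, 20, 568, 222), (186, 80, 583, 42), (190, 87, 583, 12), (194, 93, 583, 11), (198, 100, 583, 10), (202, 104, 582, 25), (206, 104, 580, 30), (210, 103, 578, 29), (214, 103, 576, 32), (218, 103, 574, 28), (222, 103, 572, 28), (226, 103, 570, 31), (230, 103, 568, 30), (234, 104, 566, 26), (238, 104, 564, 11), (242, 103, 562, 11), (246, 104, 560, 14), (250, 105, 558, 9), (254, 104, 556, 28), (258, 104, 553, 28), (262, 105, 551, 105), (266, 105, 549, 115), (270, 104, 546, 29), (274, 103, 543, 8), (278, 105, 542, 12), (282, 104, 539, 12), (286, 104, 536, 13), (290, 103, 533, 10), (294, 104, 530, 15), (298, 104, 528, 14), (302, 103, 525, 12), (306, -1, 435, 220), (310, 0, 431, 198)]
[(178, 19, 571, 93), (182, 20, 568, 96), (186, 80, 583, 52), (190, 87, 583, 14), (194, 92, 582, 8), (198, 99, 583, 6), (202, 103, 582, 25), (206, 103, 580, 30), (210, 103, 578, 28), (214, 103, 576, 28), (218, 104, 574, 29), (222, 102, 572, 28), (226, 104, 570, 30), (230, 103, 568, 29), (234, 103, 566, 10), (238, 105, 564, 15), (242, 103, 561, 11), (246, 104, 560, 14), (250, 104, 557, 11), (254, 104, 555, 29), (258, 104, 553, 27), (262, 103, 550, 106), (266, 104, 548, 116), (270, 104, 546, 27), (274, 104, 543, 13), (278, 103, 540, 17), (282, 104, 538, 10), (286, 104, 536, 10), (290, 104, 533, 12), (294, 104, 531, 10), (298, 104, 527, 9), (302, 104, 525, 12), (306, 0, 435, 222), (310, 0, 430, 204)]
back wall inner/outer, z27 [590.7  21.7] [595.5  21.4] rails z27 inner at row 265 [575.5  39.5] [573.2   6.2]
```

Request:
drive_tool:
  deltas:
    - [0.38, 0, 0, 0.003]
    - [0, 0, 1.5, 0]
    - [0, 0, 1.5, 0]
    - [0, 0, 1.0, 0]
    - [0, 0, 0.5, 0]
    - [0, 0, 0.4, 0]
    - [0, 0, 0.4, 0]
    - [0, 0, 0.3, 0]
    - [0, 0, 0.1, 0]
    - [0, 0, 0, 0]
    - [0, 0, 0, 0]

```text
clock: 14.75
eef_pos: [559.4, 24.6, 50.6]
tcp_rot: [-3.142, -0.0, -0.075]
contact_force: [-0.4, -0.1, -1.1]
opening: 0.339
```

```bash
python3 -c "
from h import *
e=r.sense();print(e['eef_pos'],e['contact_force'])"
```

```text
[559.42209513  24.55011545  50.56256859] [-0.3874578  -0.09260641 -1.14492169]
```

Request:
drive_tool:
  deltas:
    - [0, 0, 0.1, 0]
    - [0, 0, 0.05, 0]
    - [0, 0, 0, 0]

```text
clock: 15.0
eef_pos: [559.3, 24.5, 48.9]
tcp_rot: [-3.142, -0.0, -0.075]
contact_force: [-0.0, 0.1, -1.4]
opening: 0.336
```

Request:
drive_tool:
  deltas:
    - [0, 0, 0, 0]
    - [0, 0, 0, 0]
    - [0, 0, 0, 0]
    - [0, 0, 0, 0]
  jaw: 0.4

```text
clock: 15.33
eef_pos: [559.3, 24.5, 48.9]
tcp_rot: [-3.142, -0.0, -0.075]
contact_force: [0.5, -0.4, -0.4]
opening: 0.6
```

Request:
drive_tool:
  deltas:
    - [0, 0, -2, 0]
    - [0, 0, -3, 0]
    - [0, 0, -3, 0]
    - [0, 0, -3, 0]
    - [0, 0, 0, 0]
    - [0, 0, 0, 0]

```text
clock: 15.83
eef_pos: [560.5, 24.6, 160.6]
tcp_rot: [-3.141, -0.004, -0.075]
contact_force: [-1.0, -0.0, 0.3]
opening: 0.602
```

```bash
python3 mod.py w9 557 24 46; python3 -c "
from h import *
go(465.8,-224.1,110,0.351)"
```

```text
px [382. 285.] 2365 [558.2  25.7] [29.8 59.9] 85.2 top z 46.0
[559.4  24.6 159.1] [-3.141e+00 -1.000e-03 -7.500e-02] 0.5975382442701432
from [559.4  24.6 159.1] yaw -0.075 F [ 0.  -0.2 -1.2]
tool-axes total (cm), before turn:  [-7.46 25.5   4.91] turn -0.426 rows 8
```

Request:
drive_tool:
  deltas:
    - [-0.93, 3.19, 0.61, 0]
    - [-0.93, 3.19, 0.61, 0]
    - [-0.93, 3.19, 0.61, 0]
    - [-0.93, 3.19, 0.61, 0]
    - [-0.93, 3.19, 0.61, 0]
    - [-0.93, 3.19, 0.61, 0]
    - [-0.93, 3.19, 0.61, 0]
    - [-0.95, 3.17, 0.61, 0]
    - [0, 0, 0, -0.11]
    - [0, 0, 0, -0.11]
    - [0, 0, 0, -0.11]
    - [0, 0, 0, -0.096]
  jaw: 0.4

```text
clock: 16.88
eef_pos: [464.4, -224.0, 108.3]
tcp_rot: [-3.139, 0.002, 0.355]
contact_force: [-0.0, 0.4, -0.8]
opening: 0.602
```

Request:
drive_tool:
  deltas:
    - [0, 0, 0, 0]
    - [0, 0, 0, 0]

```text
clock: 17.05
eef_pos: [464.8, -223.7, 108.8]
tcp_rot: [-3.14, 0.002, 0.348]
contact_force: [-0.2, 0.2, 0.0]
opening: 0.598
```

```bash
python3 mod.py w10 466 -224
```

```text
px [387. 299.] 2997 [ 465.4 -224.9] [59.5 29.8] 20.3 top z 26.0
[ 465.1 -223.8  109. ] [-3.14e+00  1.00e-03  3.47e-01] 0.5988657472820322
```

Request:
drive_tool:
  deltas:
    - [0, 0.11, 2.5, 0]
    - [0, 0, 2.5, 0]
    - [0, 0, 2.2, 0]
    - [0, 0, 0.95, 0]
    - [0, 0, 0, 0]
    - [0, 0, 0, 0]

```text
clock: 17.6
eef_pos: [465.9, -225.0, 28.3]
tcp_rot: [-3.141, 0.001, 0.35]
contact_force: [-0.3, -0.8, 0.5]
opening: 0.599
```

Request:
drive_tool:
  deltas:
    - [0, 0, 0, 0]
    - [0, 0, 0, 0]
    - [0, 0, 0, 0]
    - [0, 0, 0, 0]
    - [0, 0, 0, 0]
    - [0, 0, 0, 0]
  jaw: 1
  force: 40

```text
clock: 18.1
eef_pos: [467.0, -225.6, 29.8]
tcp_rot: [3.14, -0.002, 0.35]
contact_force: [-0.7, 0.5, 7.5]
opening: 0.339
```

Request:
drive_tool:
  deltas:
    - [0, 0, -1, 0]
    - [0, 0, -3, 0]
    - [0, 0, -3, 0]
    - [0, 0, -1, 0]
    - [0, 0, 0, 0]
    - [0, 0, 0, 0]

```text
clock: 18.6
eef_pos: [466.3, -225.3, 109.0]
tcp_rot: [3.14, -0.001, 0.351]
contact_force: [-0.0, 1.2, -0.1]
opening: 0.34
```

```bash
python3 -c "
from h import *
go(563.1,97.8,125,-0.072)"
```

```text
from [ 466.3 -225.3  109. ] yaw 0.351 F [-0.   1.2 -0.1]
tool-axes total (cm), before turn:  [ 20.19 -27.02  -1.6 ] turn 0.423 rows 10
```

Request:
drive_tool:
  deltas:
    - [2.02, -2.7, -0.16, 0]
    - [2.02, -2.7, -0.16, 0]
    - [2.02, -2.7, -0.16, 0]
    - [2.02, -2.7, -0.16, 0]
    - [2.02, -2.7, -0.16, 0]
    - [2.02, -2.7, -0.16, 0]
    - [2.02, -2.7, -0.16, 0]
    - [2.02, -2.7, -0.16, 0]
    - [2.02, -2.7, -0.16, 0]
    - [2.02, -2.7, -0.16, 0]
    - [0, 0, 0, 0.106]
    - [0, 0, 0, 0.106]

```text
clock: 19.6
eef_pos: [562.4, 99.7, 122.5]
tcp_rot: [-3.142, 0.002, 0.137]
contact_force: [-0.2, 0.2, -0.9]
opening: 0.335
```

Request:
drive_tool:
  deltas:
    - [0, 0, 0, 0.106]
    - [0, 0, 0, 0.105]
    - [0, 0, 0, 0]
    - [0, 0, 0, 0]
    - [0, 0, 0, 0]

```text
clock: 20.02
eef_pos: [562.4, 97.6, 123.5]
tcp_rot: [3.141, 0.002, -0.069]
contact_force: [0.7, -0.3, -0.8]
opening: 0.338
```

```bash
cat > held.py <<'E'
from h import *
import sys
im,d,p=wshot(sys.argv[1]);W=wpts(d,p);e=r.sense();t=e['eef_pos'];y=e['tcp_rot'][2]
c,s=np.cos(y),np.sin(y);dx,dy=W[...,0]-t[0],W[...,1]-t[1];a=c*dx+s*dy;b=-s*dx+c*dy
m=(abs(b)<8)&(abs(a)<45)&(abs(W[...,2]-t[2]+3)<6)&(np.arange(384)[:,None]<330)
print('TCP',t.round(1),'yaw',y.round(3),'top z',np.median(W[m][:,2]).round(1),'along tool x',np.percentile(a[m],[0.5,99.5]).round(1),'F',e['contact_force'].round(1))
E
python3 held.py w11; python3 -c "
from h import *
go(563.1,97.8,125,-0.072)"
```

```text
TCP [562.6  97.6 123.8] yaw -0.07 top z 119.7 along tool x [-32.2  27.1] F [-0.9 -0.  -0.9]
from [562.6  97.6 123.8] yaw -0.07 F [-0.9 -0.  -0.9]
tool-axes total (cm), before turn:  [ 0.05 -0.02 -0.12] turn 0.002 rows 1
```

Request:
drive_tool:
  deltas:
    - [0.3, 0, 0, 0.002]
    - [0, 0, 2, 0]
    - [0, 0, 2, 0]
    - [0, 0, 1.3, 0]
    - [0, 0, 0.6, 0]
    - [0, 0, 0.5, 0]
    - [0, 0, 0.4, 0]
    - [0, 0, 0.3, 0]
    - [0, 0, 0.2, 0]
    - [0, 0, 0.03, 0]
    - [0, 0, 0, 0]
    - [0, 0, 0, 0]

```text
clock: 21.07
eef_pos: [566.3, 97.6, 51.6]
tcp_rot: [-3.141, -0.001, -0.074]
contact_force: [0.2, -0.1, -0.4]
opening: 0.338
```

Request:
drive_tool:
  deltas:
    - [0, 0, 0, 0]
    - [0, 0, 0, 0]
    - [0, 0, 0, 0]
    - [0, 0, 0, 0]
  jaw: 0.4

```text
clock: 21.4
eef_pos: [566.1, 97.6, 51.3]
tcp_rot: [-3.142, -0.0, -0.074]
contact_force: [-0.0, -0.0, 0.0]
opening: 0.597
```

Request:
drive_tool:
  deltas:
    - [0, 0, -2, 0]
    - [0, 0, -3, 0]
    - [0, 0, -3, 0]
    - [0, 0, -3, 0]
    - [0, 0, 0, 0]
    - [0, 0, 0, 0]

```text
clock: 21.9
eef_pos: [567.2, 97.8, 163.1]
tcp_rot: [-3.141, -0.004, -0.074]
contact_force: [-0.1, 0.1, 0.0]
opening: 0.602
```

```bash
python3 mod.py w12 563 98 46
python3 - <<'E'
from h import *
im,d,p=grab('scene'); np.savez('scene1.npz',im=im,d=d,**{k:np.array(v) for k,v in p.items()}); P=pts(d,p)
m=(P[...,2]>205)&(P[...,2]<250)&(P[...,1]>-60)&(P[...,1]<240)&(P[...,0]>640)&(P[...,0]<740)
q=P[m];print('bar?',len(q),q.mean(0)); 
for y0 in range(-40,240,40):
    k=q[(q[:,1]>y0)&(q[:,1]<y0+40)]
    if len(k):print(y0,len(k),np.median(k,0).round(1),k[:,2].max().round(1),k[:,0].min().round(1),k[:,0].max().round(1))
v,u=np.nonzero(m);print('px',u.min(),u.max(),v.min(),v.max())
E
```

```text
px [382. 285.] 2292 [564.6  98.9] [29.8 59.4] 85.8 top z 46.0
[566.1  97.6 161.5] [-3.141e+00 -1.000e-03 -7.400e-02] 0.6003121073650984
bar? 941 [693.95707179  85.25213464 228.27714123]
-40 166 [686.9 -24.7 229.5] 236.6 672.3 691.7
0 141 [689.8  20.5 229.6] 234.5 679.7 694.8
40 146 [693.2  59.9 230.4] 235.1 682.9 698.1
80 151 [696.2  99.7 230.5] 235.2 683.6 701.8
120 133 [699.1 138.7 230.3] 234.3 688.5 703.7
160 123 [701.4 179.7 230.1] 233.6 690.9 705.6
200 81 [702.9 205.5 226.4] 236.8 691.1 707.4
px 253 374 193 216
```

Both modules read flat and seated, with tops at z 46.0. Next is the bar.

Request:
drive_tool:
  deltas:
    - [0, 0, -3, -0.11]
    - [0, 0, -3, -0.11]
    - [0, 0, -3, -0.11]
    - [0, 0, -3, -0.11]
    - [0, 0, -3, -0.11]
    - [0, 0, 0, -0.11]
    - [0, 0, 0, -0.11]
    - [0, 0, 0, -0.11]
    - [0, 0, 0, -0.11]
    - [0, 0, 0, -0.11]
    - [0, 0, 0, -0.11]
    - [0, 0, 0, -0.11]
  jaw: 0.4

```text
clock: 23.0
eef_pos: [565.3, 97.5, 309.1]
tcp_rot: [-3.139, 0.002, 1.251]
contact_force: [-0.2, -0.7, -0.7]
opening: 0.6
```

Request:
drive_tool:
  deltas:
    - [0, 0, 0, -0.11]
    - [0, 0, 0, -0.11]
    - [0, 0, 0, -0.03]
    - [0, 3.1, 0, 0]
    - [0, 3.1, 0, 0]
    - [0, 3.1, 0, 0]
    - [0, 3.1, 0, 0]
    - [0, 0, 0, 0]
    - [0, 0, 0, 0]
    - [0, 0, 0, 0]

```text
clock: 23.83
eef_pos: [688.6, 88.2, 309.1]
tcp_rot: [-3.138, 0.001, 1.496]
contact_force: [0.2, 0.6, 0.7]
opening: 0.599
```

Run:
```python
from h import *
im,d,p=wshot('w13'); W=wpts(d,p)
m=(W[...,2]>205)&(W[...,2]<240)&(W[...,1]>-40)&(W[...,1]<230)&(W[...,0]>650)&(W[...,0]<740)&(np.arange(384)[:,None]<260)
q=W[m];print(len(q))
for y0 in range(-40,240,30):
    k=q[(q[:,1]>y0)&(q[:,1]<y0+30)]
    if len(k)>10:print(y0,len(k),'x',k[:,0].min().round(1),k[:,0].max().round(1),'ztop',np.percentile(k[:,2],98).round(1))
go(692.5,88.5,300,1.499)
```

```text
5004
20 154 x 678.7 694.3 ztop 234.5
50 743 x 679.2 696.1 ztop 234.9
80 829 x 681.3 698.0 ztop 235.0
110 952 x 683.4 700.8 ztop 234.9
140 930 x 685.5 702.0 ztop 234.3
170 877 x 688.6 703.8 ztop 234.2
200 519 x 687.0 706.2 ztop 237.5
from [688.5  88.3 309.8] yaw 1.496 F [0.  0.8 0.1]
tool-axes total (cm), before turn:  [0.05 0.4  0.98] turn -0.003 rows 1
```

View pics/w13.png

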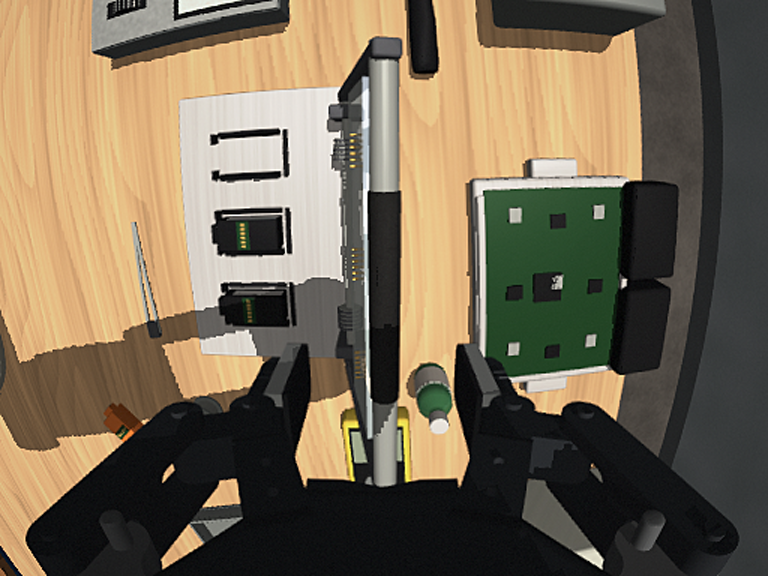

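View w13: both modules sit in the middle and right pockets (250,232) and (255,303). The bar sleeve is at (385,300), and the flux bottle at (435,400) stays clear.

Request:
drive_tool:
  deltas:
    - [0, 0.05, 2.5, -0.003]
    - [0, 0, 2.5, 0]
    - [0, 0, 2, 0]
    - [0, 0, 1, 0]
    - [0, 0, 0.5, 0]
    - [0, 0, 0, 0]

```text
clock: 24.38
eef_pos: [689.3, 88.3, 225.7]
tcp_rot: [-3.14, 0.0, 1.499]
contact_force: [-0.2, -0.7, 0.8]
opening: 0.597
```

Request:
drive_tool:
  deltas:
    - [0, 0, 0, 0]
    - [0, 0, 0, 0]
    - [0, 0, 0, 0]
    - [0, 0, 0, 0]
    - [0, 0, 0, 0]
    - [0, 0, 0, 0]
  jaw: 1
  force: 30

```text
clock: 24.88
eef_pos: [690.5, 88.4, 227.6]
tcp_rot: [3.14, -0.0, 1.499]
contact_force: [-1.6, -0.4, 6.5]
opening: 0.15
```

Run:
```python
from h import *
e=r.sense();print(e['eef_pos'],e['tcp_rot'],e['contact_force'],e['opening']*85)
th=np.linspace(0,1.75,29);a=np.radians(-10.2)+th*(np.radians(100.2)/1.75)
x=-175*np.sin(a);z=54+175*np.cos(a)
for dx,dz in zip(np.diff(x)/10,-np.diff(z)/10):print([0,round(dx,2),round(dz,2),0],end=', ')
print(sum(np.round(np.diff(x)/10,2)),sum(np.round(np.diff(z)/10,2)))
```

```text
[690.46084059  88.37079325 227.63926193] [ 3.14020097e+00 -4.45059958e-04  1.49874963e+00] [-1.64056781 -0.35414133  6.47737489] 12.775512469027614
[0, np.float64(-1.08), np.float64(-0.16), 0], [0, np.float64(-1.09), np.float64(-0.09), 0], [0, np.float64(-1.09), np.float64(-0.02), 0], [0, np.float64(-1.09), np.float64(0.04), 0], [0, np.float64(-1.09), np.float64(0.11), 0], [0, np.float64(-1.08), np.float64(0.18), 0], [0, np.float64(-1.06), np.float64(0.25), 0], [0, np.float64(-1.05), np.float64(0.31), 0], [0, np.float64(-1.03), np.float64(0.38), 0], [0, np.float64(-1.0), np.float64(0.44), 0], [0, np.float64(-0.97), np.float64(0.5), 0], [0, np.float64(-0.94), np.float64(0.56), 0], [0, np.float64(-0.9), np.float64(0.62), 0], [0, np.float64(-0.86), np.float64(0.67), 0], [0, np.float64(-0.82), np.float64(0.73), 0], [0, np.float64(-0.77), np.float64(0.78), 0], [0, np.float64(-0.72), np.float64(0.82), 0], [0, np.float64(-0.67), np.float64(0.87), 0], [0, np.float64(-0.61), np.float64(0.91), 0], [0, np.float64(-0.55), np.float64(0.94), 0], [0, np.float64(-0.49), np.float64(0.98), 0], [0, np.float64(-0.43), np.float64(1.0), 0], [0, np.float64(-0.37), np.float64(1.03), 0], [0, np.float64(-0.3), np.float64(1.05), 0], [0, np.float64(-0.24), np.float64(1.07), 0], [0, np.float64(-0.17), np.float64(1.08), 0], [0, np.float64(-0.1), np.float64(1.09), 0], [0, np.float64(-0.03), np.float64(1.09), 0], -20.600000000000005 -17.23
```

Request:
drive_tool:
  deltas:
    - [0, -1.08, -0.16, 0]
    - [0, -1.09, -0.09, 0]
    - [0, -1.09, -0.02, 0]
    - [0, -1.09, 0.04, 0]
    - [0, -1.09, 0.11, 0]
    - [0, -1.08, 0.18, 0]
    - [0, -1.06, 0.25, 0]
    - [0, 0, 0, 0]

```text
clock: 25.55
eef_pos: [612.8, 93.9, 223.9]
tcp_rot: [3.141, -0.0, 1.499]
contact_force: [0.6, 0.2, 5.3]
opening: 0.152
```

Run:
```python
from h import *
e=r.sense();print(e['eef_pos'],e['tcp_rot'],e['contact_force'],e['wrist_torque'],e['opening'])
im,d,p=wshot('w14')
```

```text
[612.76825941  93.94272581 223.90565867] [ 3.14127402e+00 -3.07509407e-04  1.49902412e+00] [0.58487831 0.2275523  5.25670173] [-0.06572589 -0.23314205  0.06349676] 0.15175201193225227
```

View pics/w14.png

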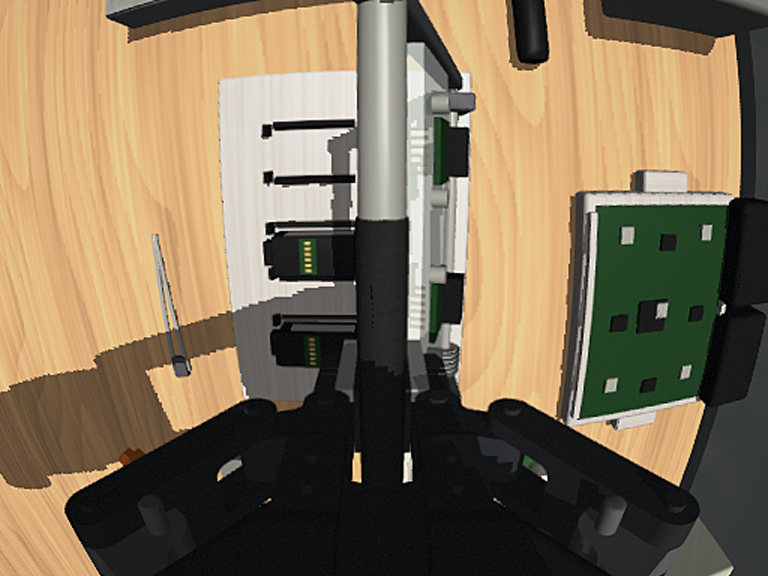

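The bar is held and coming forward with the grip.

Request:
drive_tool:
  deltas:
    - [0, -1.05, 0.31, 0]
    - [0, -1.03, 0.38, 0]
    - [0, -1.0, 0.44, 0]
    - [0, -0.97, 0.5, 0]
    - [0, -0.94, 0.56, 0]
    - [0, -0.9, 0.62, 0]
    - [0, -0.86, 0.67, 0]
    - [0, -0.82, 0.73, 0]
    - [0, -0.77, 0.78, 0]
    - [0, -0.72, 0.82, 0]
    - [0, 0, 0, 0]

```text
clock: 26.52
eef_pos: [522.4, 100.4, 163.0]
tcp_rot: [-3.14, 0.0, 1.499]
contact_force: [4.6, -0.1, 0.7]
opening: 0.146
```

Run:
```python
from h import *
e=r.sense();print(e['eef_pos'],e['tcp_rot'],e['contact_force'],e['wrist_torque'],e['opening'])
```

```text
[522.41974703 100.37623072 163.00894829] [-3.13987971e+00  7.80329473e-05  1.49883657e+00] [ 4.58323123 -0.05543641  0.71900723] [ 0.01596167 -0.84748482 -0.0118478 ] 0.145856426957421
```

Request:
drive_tool:
  deltas:
    - [0, -0.67, 0.87, 0]
    - [0, -0.61, 0.91, 0]
    - [0, -0.55, 0.94, 0]
    - [0, -0.49, 0.98, 0]
    - [0, -0.43, 1.0, 0]
    - [0, -0.37, 1.03, 0]
    - [0, -0.3, 1.05, 0]
    - [0, -0.24, 1.07, 0]
    - [0, -0.17, 1.08, 0]
    - [0, 0, 0, 0]

```text
clock: 27.35
eef_pos: [485.3, 103.1, 73.8]
tcp_rot: [-3.141, 0.0, 1.499]
contact_force: [4.6, 0.8, 4.4]
opening: 0.15
```

Request:
drive_tool:
  deltas:
    - [0, -0.1, 1.0, 0]
    - [0, -0.03, 0.7, 0]
    - [0, 0, 0.3, 0]
    - [0, 0, 0, 0]

```text
clock: 27.68
eef_pos: [483.8, 103.1, 54.7]
tcp_rot: [-3.14, 0.0, 1.499]
contact_force: [1.5, 2.3, 4.8]
opening: 0.149
```

```bash
cat > st.py <<'E'
from h import *
e=r.sense();print(e['eef_pos'],e['tcp_rot'],e['contact_force'],e['wrist_torque'],e['opening'])
b=e['eef_pos']-[689+31*-.997,88.3+31*.072,54]; b[2]+=2; x=-(b[0]*.997-b[1]*.072); print('bar fwd,up,r',x,b[2],np.hypot(x,b[2]),'theta',np.arctan2(x,b[2])+0.178)
E
python3 st.py; python3 -c "
from h import *
im,d,p=grab('side');save('s1.png',im,1.5)"
```

```text
[483.80397027 103.13068912  54.72875995] [-3.13982617e+00  2.02734931e-04  1.49861060e+00] [1.54725221 2.27772379 4.83484952] [ 0.31016004 -0.40826755 -0.01819871] 0.14861033583965677
bar fwd,up,r 174.67326826119603 2.728759947021544 174.69458141538396 theta 1.7331755164522906
```

Request:
drive_tool:
  deltas:
    - [0, 0, 0.1, 0]
    - [0, 0, 0.1, 0]
    - [0, 0, 0, 0]
    - [0, 0, 0, 0]
    - [0, 0, 0, 0]
    - [0, 0, 0, 0]
    - [0, 0, 0, 0]
    - [0, 0, 0, 0]
    - [0, 0, 0, 0]
    - [0, 0, 0, 0]
    - [0, 0, 0, 0]
    - [0, 0, 0, 0]

```text
clock: 28.73
eef_pos: [483.8, 103.1, 53.7]
tcp_rot: [-3.14, 0.0, 1.499]
contact_force: [-1.0, 2.8, 4.7]
opening: 0.149
```

```bash
python3 st.py; python3 -c "
from h import *
im,d,p=grab('side');save('s2.png',im[120:280,190:350],4); im,d,p=wshot('w15')"
```

```text
[483.81616367 103.13238513  53.66155328] [-3.14009792e+00  1.19749822e-04  1.49868054e+00] [-1.0156626   2.83407593  4.70067683] [ 0.45471956 -0.02503245 -0.02537835] 0.14924173902314816
bar fwd,up,r 174.66123355221686 1.66155327640287 174.66913655615397 theta 1.739283608240704
```

View pics/s2.png

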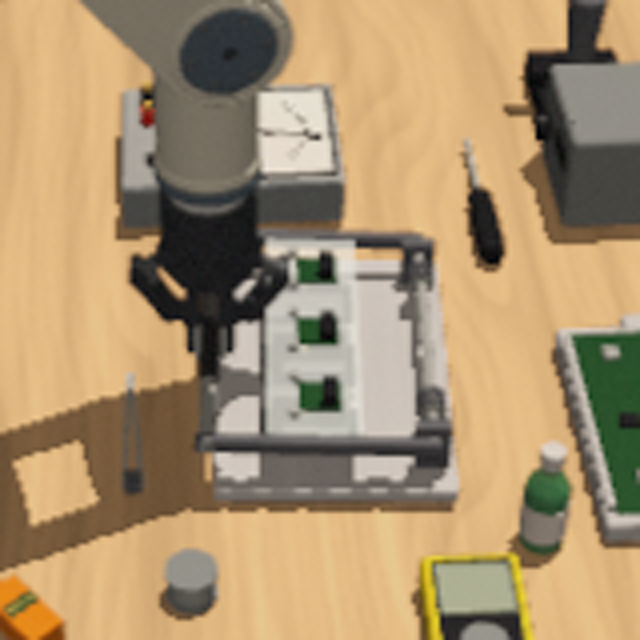

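The frame is level over the modules and the needle is at the dark block. I'll press a bit more to confirm the stop.

Request:
drive_tool:
  deltas:
    - [0, 0, 0.15, 0]
    - [0, 0, 0.1, 0]
    - [0, 0, 0, 0]
    - [0, 0, 0, 0]
    - [0, 0, 0, 0]
    - [0, 0, 0, 0]
    - [0, 0, 0, 0]
    - [0, 0, 0, 0]
    - [0, 0, 0, 0]
    - [0, 0, 0, 0]
    - [0, 0, 0, 0]
    - [0, 0, 0, 0]

```text
clock: 29.83
eef_pos: [483.8, 103.1, 51.2]
tcp_rot: [-3.14, 0.0, 1.499]
contact_force: [-0.6, 3.3, 5.2]
opening: 0.146
```

```bash
python3 st.py
python3 - <<'E'
from h import *
im,d,p=wshot('w16');W=wpts(d,p)
m=(W[...,2]>40)&(W[...,2]<70)&(W[...,1]>135)&(W[...,1]<215)&(abs(W[...,0]-480-0)<20)
print('bar far part top z',np.percentile(W[m][:,2],[50,95,99]).round(1), m.sum())
E
```

```text
[483.78750112 103.10804732  51.16998761] [-3.14009211e+00  1.07019126e-04  1.49862498e+00] [-0.61286217  3.33324331  5.1667532 ] [0.44758288 0.02726099 0.00430773] 0.14643294966818232
bar fwd,up,r 174.68805779292174 -0.8300123911607002 174.69002964116942 theta 1.753547688483117
bar far part top z [62.  63.8 64.4] 7127
```

Run:
```python
from h import *
for n in('w15','w16'):
    im,d,p=ld(n+'.npz');W=wpts(d,p)
    for y0 in(135,150,165,180,195,210):
        m=(W[...,2]>40)&(W[...,2]<75)&(W[...,1]>y0)&(W[...,1]<y0+15)&(abs(W[...,0]-478)<15)
        q=W[m]; print(n,y0,len(q),np.percentile(q[:,2],[50,90,98]).round(1),np.percentile(q[:,0],[1,99]).round(1))
```

```text
w15 135 1233 [65.2 66.5 67. ] [478.5 492.8]
w15 150 1251 [64.9 66.3 66.9] [479.4 492.9]
w15 165 1124 [64.6 65.7 66.2] [481.5 492.8]
w15 180 1022 [64.7 65.7 66.4] [482.5 492.9]
w15 195 880 [64.7 65.9 66.6] [483.5 492.9]
w15 210 447 [64.4 65.8 66.4] [482.9 492.9]
w16 135 1236 [62.7 64.  64.5] [478.5 492.8]
w16 150 1256 [62.4 63.7 64.4] [479.4 492.9]
w16 165 1133 [62.1 63.2 63.9] [481.4 492.9]
w16 180 1020 [62.2 63.4 63.9] [482.6 492.9]
w16 195 893 [62.1 63.4 64. ] [483.5 492.9]
w16 210 439 [61.9 63.2 64. ] [482.9 492.9]
```

Request:
drive_tool:
  deltas:
    - [0, 0, 0.1, 0]
    - [0, 0, 0.1, 0]
    - [0, 0, 0, 0]
    - [0, 0, 0, 0]
    - [0, 0, 0, 0]
    - [0, 0, 0, 0]
    - [0, 0, 0, 0]
    - [0, 0, 0, 0]
    - [0, 0, 0, 0]
    - [0, 0, 0, 0]
    - [0, 0, 0, 0]
    - [0, 0, 0, 0]

```text
clock: 30.88
eef_pos: [483.8, 103.1, 49.1]
tcp_rot: [-3.14, 0.0, 1.499]
contact_force: [-2.1, 4.1, 5.6]
opening: 0.151
```

Request:
drive_tool:
  deltas:
    - [0, 0, -0.3, 0]
    - [0, 0.02, -0.55, 0]
    - [0, 0.03, -0.55, 0]
    - [0, 0.06, -0.55, 0]
    - [0, 0.07, -0.55, 0]
    - [0, 0.08, -0.55, 0]
    - [0, 0.09, -0.54, 0]
    - [0, 0.12, -0.54, 0]
    - [0, 0.12, -0.53, 0]
    - [0, 0.15, -0.53, 0]
    - [0, 0.15, -0.52, 0]
    - [0, 0, 0, 0]

```text
clock: 31.88
eef_pos: [493.0, 102.4, 107.3]
tcp_rot: [-3.14, 0.0, 1.499]
contact_force: [-4.3, 4.0, 4.2]
opening: 0.152
```

```bash
python3 st.py
python3 - <<'E'
from h import *
e=r.sense()['eef_pos'];x=0
b=e-[689+31*-.997,88.3+31*.072,54]; f=-(b[0]*.997-b[1]*.072); a0=np.arctan2(f,b[2]+1)
n=int(np.ceil((a0+np.radians(10.2))/0.065)); a=np.linspace(a0,-np.radians(10.2),n+1)
X=-175*np.sin(a);Z=175*np.cos(a)
print(n,[[0,float(round(p,2)),float(round(q,2)),0] for p,q in zip(np.diff(X)/10,-np.diff(Z)/10)])
E
```

```text
[492.97982256 102.42874704 107.3225598 ] [-3.14036560e+00  7.05947605e-06  1.49852463e+00] [-4.34167578  3.99481095  4.24090636] [ 0.65803603  0.8072245  -0.02147439] 0.15223532812634544
bar fwd,up,r 165.47440369337014 55.32255979703008 174.4774022622196 theta 1.4261517454888801
23 [[0, 0.37, -1.02, 0], [0, 0.43, -1.0, 0], [0, 0.5, -0.97, 0], [0, 0.56, -0.94, 0], [0, 0.61, -0.9, 0], [0, 0.67, -0.86, 0], [0, 0.72, -0.82, 0], [0, 0.77, -0.77, 0], [0, 0.82, -0.72, 0], [0, 0.86, -0.67, 0], [0, 0.9, -0.61, 0], [0, 0.94, -0.56, 0], [0, 0.97, -0.5, 0], [0, 1.0, -0.44, 0], [0, 1.02, -0.37, 0], [0, 1.04, -0.31, 0], [0, 1.06, -0.24, 0], [0, 1.07, -0.18, 0], [0, 1.08, -0.11, 0], [0, 1.09, -0.04, 0], [0, 1.09, 0.02, 0], [0, 1.09, 0.09, 0], [0, 1.08, 0.16, 0]]
```

Request:
drive_tool:
  deltas:
    - [0, 0.37, -1.02, 0]
    - [0, 0.43, -1.0, 0]
    - [0, 0.5, -0.97, 0]
    - [0, 0.56, -0.94, 0]
    - [0, 0.61, -0.9, 0]
    - [0, 0.67, -0.86, 0]
    - [0, 0.72, -0.82, 0]
    - [0, 0.77, -0.77, 0]
    - [0, 0.82, -0.72, 0]
    - [0, 0.86, -0.67, 0]
    - [0, 0.9, -0.61, 0]
    - [0, 0, 0, 0]

```text
clock: 32.88
eef_pos: [566.4, 97.1, 201.6]
tcp_rot: [3.141, -0.0, 1.499]
contact_force: [-8.8, 2.3, 14.5]
opening: 0.149
```

Request:
drive_tool:
  deltas:
    - [0, 0.94, -0.56, 0]
    - [0, 0.97, -0.5, 0]
    - [0, 1.0, -0.44, 0]
    - [0, 1.02, -0.37, 0]
    - [0, 1.04, -0.31, 0]
    - [0, 1.06, -0.24, 0]
    - [0, 1.07, -0.18, 0]
    - [0, 0, 0, 0]

```text
clock: 33.55
eef_pos: [637.9, 91.9, 225.6]
tcp_rot: [3.14, -0.0, 1.498]
contact_force: [-1.0, 2.2, 4.4]
opening: 0.153
```

Request:
drive_tool:
  deltas:
    - [0, 1.08, -0.11, 0]
    - [0, 1.09, -0.04, 0]
    - [0, 1.09, 0.02, 0]
    - [0, 1.0, 0.09, 0]
    - [0, 0.6, 0.09, 0]
    - [0, 0.4, 0.05, 0]
    - [0, 0.2, 0.02, 0]
    - [0, 0, 0, 0]
    - [0, 0, 0, 0]

```text
clock: 34.3
eef_pos: [690.0, 88.1, 224.1]
tcp_rot: [-3.14, 0.0, 1.499]
contact_force: [-2.7, 0.5, 5.2]
opening: 0.151
```

```bash
python3 st.py
```

```text
[690.03279352  88.07299371 224.08366705] [-3.14037955e+00  3.84147869e-04  1.49883462e+00] [-2.73292412  0.45247052  5.15727821] [0.17688657 0.74132252 0.03533174] 0.1506846779951586
bar fwd,up,r -32.021022596936774 172.0836670489294 175.0375227005922 theta -0.005974104715416817
```

Request:
drive_tool:
  deltas:
    - [0, 0, 0, 0]
    - [0, 0, 0, 0]
    - [0, 0, 0, 0]
    - [0, 0, 0, 0]
    - [0, 0, -1.5, 0]
    - [0, 0, -2.5, 0]
    - [0, 0, -3, 0]
    - [0, -3.1, 0, 0]
    - [0, -3.1, 0, 0]
    - [0, -3.1, 0, 0]
    - [0, -3.1, 0, 0]
    - [0, 0, 0, 0.11]
  jaw: 0.4

```text
clock: 35.3
eef_pos: [561.8, 97.2, 293.5]
tcp_rot: [-3.138, 0.001, 1.391]
contact_force: [1.2, -0.4, 0.6]
opening: 0.601
```

Request:
drive_tool:
  deltas:
    - [0, 0, 0, 0.11]
    - [0, 0, 0, 0.11]
    - [0, 0, 0, 0.11]
    - [0, 0, 0, 0.11]
    - [0, 0, 0, 0.11]
    - [0, 0, 0, 0.11]
    - [0, 0, 0, 0.11]
    - [0, 0, 0, 0.11]
    - [0, 0, 0, 0.11]
    - [0, 0, 0, 0.11]
    - [0, 0, 0, 0.11]
    - [0, 0, 0, 0.11]

```text
clock: 36.3
eef_pos: [567.0, 97.0, 293.8]
tcp_rot: [3.141, 0.0, 0.063]
contact_force: [-0.6, -0.3, 0.3]
opening: 0.597
```

Request:
drive_tool:
  deltas:
    - [0, 0, 0, 0.11]
    - [0, 0, 0, 0.033]
    - [0, 0, 2, 0]
    - [0, 0, 3, 0]
    - [0, 0, 3, 0]
    - [0, 0, 3, 0]
    - [0, 0, 3, 0]
    - [0, 0, 0, 0]
    - [0, 0, 0, 0]

```text
clock: 37.05
eef_pos: [566.1, 96.9, 153.0]
tcp_rot: [3.141, 0.003, -0.074]
contact_force: [0.4, -0.5, 0.5]
opening: 0.602
```

```bash
python3 mod.py w17 564.6 99 46
python3 - <<'E'
from h import *
im,d,p=grab('scene');P=pts(d,p)
m=(P[...,2]>205)&(P[...,2]<250)&(P[...,1]>120)&(P[...,1]<200)&(P[...,0]>600)&(P[...,0]<740)
print('bar now',np.median(P[m],0), m.sum()); save('sc2.png',im,1.5)
go(564.6,98.9,110,-.074)
E
```

```text
px [380. 288.] 2490 [564.5  98.8] [29.9 59.9] 85.8 top z 46.0
[567.4  97.2 154.6] [ 3.142  0.    -0.074] 0.600081124368194
bar now [699.69787818 158.66589213 229.80498119] 259
from [568.1  97.3 155.6] yaw -0.074 F [0.3 0.6 0.7]
tool-axes total (cm), before turn:  [-0.36 -0.14  4.56] turn -0.0 rows 2
```

Request:
drive_tool:
  deltas:
    - [-0.2, -0.14, 2, 0]
    - [0, 0, 3, 0]
    - [0, 0, 3, 0]
    - [0, 0, 1.6, 0]
    - [0, 0, 0.9, 0]
    - [0, 0, 0, 0]
    - [0, 0, 0, 0]

```text
clock: 37.73
eef_pos: [566.3, 98.9, 50.3]
tcp_rot: [-3.141, -0.002, -0.074]
contact_force: [-0.8, 0.6, 0.3]
opening: 0.601
```

Request:
drive_tool:
  deltas:
    - [0, 0, 0, 0]
    - [0, 0, 0, 0]
    - [0, 0, 0, 0]
    - [0, 0, 0, 0]
    - [0, 0, 0, 0]
    - [0, 0, 0, 0]
  jaw: 1
  force: 40

```text
clock: 38.23
eef_pos: [566.5, 98.9, 50.9]
tcp_rot: [-3.141, -0.003, -0.074]
contact_force: [-0.2, -0.1, 6.9]
opening: 0.337
```

Request:
drive_tool:
  deltas:
    - [0, 0, -1, 0]
    - [0, 0, -3, 0]
    - [0, 0, -3, 0]
    - [0, 0, -1, 0]
    - [0, 0, 0, 0]
    - [0, 0, 0, 0]

```text
clock: 38.73
eef_pos: [565.5, 98.7, 129.7]
tcp_rot: [-3.141, -0.002, -0.074]
contact_force: [-0.7, 0.0, -1.9]
opening: 0.339
```

```bash
python3 held.py w18; python3 -c "
from h import *
go(487.4,-323.7,125,0.218)"
```

```text
TCP [564.7  98.6 128.6] yaw -0.074 top z 124.9 along tool x [-31.2  27.8] F [ 0.1 -0.3 -1.4]
from [564.7  98.6 128.6] yaw -0.074 F [ 0.1 -0.3 -1.4]
tool-axes total (cm), before turn:  [-4.58 42.69  0.36] turn -0.292 rows 13
```

Request:
drive_tool:
  deltas:
    - [-0.35, 3.28, 0, 0]
    - [-0.35, 3.28, 0, 0]
    - [-0.35, 3.28, 0, 0]
    - [-0.35, 3.28, 0, 0]
    - [-0.35, 3.28, 0, 0]
    - [-0.35, 3.28, 0, 0]
    - [-0.35, 3.28, 0, 0]
    - [-0.35, 3.28, 0, 0]
    - [-0.35, 3.28, 0, 0]
    - [-0.35, 3.28, 0, 0]
    - [-0.35, 3.28, 0, 0]
    - [-0.35, 3.28, 0, 0]

```text
clock: 39.78
eef_pos: [492.5, -291.7, 127.1]
tcp_rot: [-3.14, 0.003, -0.074]
contact_force: [1.4, 0.4, 0.3]
opening: 0.338
```

Request:
drive_tool:
  deltas:
    - [-0.35, 3.3, 0, 0]
    - [0, 0, 0, -0.097]
    - [0, 0, 0, -0.097]
    - [0, 0, 0, -0.097]
    - [0, 0, 0, 0]
    - [0, 0, 0, 0]
    - [0, 0, 0, 0]

```text
clock: 40.37
eef_pos: [487.7, -322.9, 128.0]
tcp_rot: [-3.14, 0.001, 0.214]
contact_force: [-0.9, 0.3, -0.3]
opening: 0.344
```

```bash
python3 held.py w19
python3 - <<'E'
from h import *
go(487.4,-323.7,125,0.218)
im,d,p=ld('w19.npz');W=wpts(d,p);f=np.median
c,s=np.cos(.218),np.sin(.218);dx,dy=W[...,0]-491.9,W[...,1]+355.4;a=c*dx+s*dy;b=-s*dx+c*dy
m=(abs(W[...,2]-30)<2)&(abs(a)<110)&(abs(b)<110)
print('rim a',np.percentile(a[m],[1,99]),'b',np.percentile(b[m],[1,99]),'floor',np.median(W[(abs(a)<70)&(abs(b)<70)&(W[...,2]<12)][:,2]))
E
```

```text
TCP [ 487.9 -323.   128.2] yaw 0.215 top z 123.1 along tool x [-31.8  27.1] F [-0.5  0.6 -1.2]
from [ 487.9 -323.   128.2] yaw 0.215 F [-0.5  0.6 -1.2]
tool-axes total (cm), before turn:  [-0.06  0.06  0.32] turn -0.003 rows 1
rim a [-75.91470018  95.36565102] b [-84.82676057  84.42039417] floor 4.019829770552611
```

View pics/w19.png

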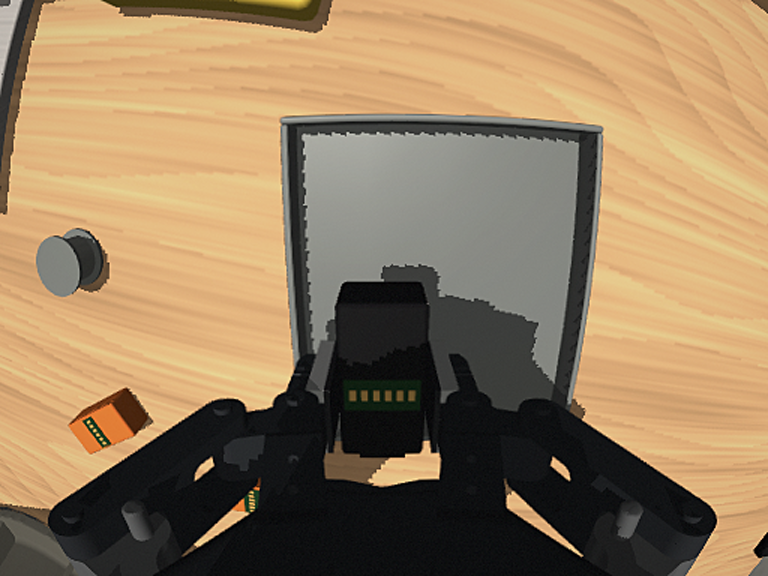

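The module is held over the left half of the tray and clear of the walls.

Request:
drive_tool:
  deltas:
    - [0, 0.06, 2, 0]
    - [0, 0, 2.5, 0]
    - [0, 0, 2, 0]
    - [0, 0, 1, 0]
    - [0, 0, 0.7, 0]
    - [0, 0, 0.5, 0]
    - [0, 0, 0.3, 0]
    - [0, 0, 0.2, 0]
    - [0, 0, 0, 0]
    - [0, 0, 0, 0]

```text
clock: 41.25
eef_pos: [488.7, -324.2, 37.5]
tcp_rot: [3.141, -0.001, 0.217]
contact_force: [-0.1, -0.6, -0.8]
opening: 0.339
```

Request:
drive_tool:
  deltas:
    - [0, 0, 0.05, 0]
    - [0, 0, 0, 0]

```text
clock: 41.42
eef_pos: [488.5, -324.1, 36.8]
tcp_rot: [3.141, -0.001, 0.217]
contact_force: [0.2, 0.1, -1.2]
opening: 0.341
```

Request:
drive_tool:
  deltas:
    - [0, 0, 0, 0]
    - [0, 0, 0, 0]
    - [0, 0, 0, 0]
    - [0, 0, 0, 0]
  jaw: 0.48

```text
clock: 41.75
eef_pos: [488.3, -324.0, 36.5]
tcp_rot: [3.141, -0.0, 0.217]
contact_force: [0.1, 0.3, 0.6]
opening: 0.519
```

Request:
drive_tool:
  deltas:
    - [0, 0, -1.5, 0]
    - [0, 0, -3, 0]
    - [0, 0, -3, 0]
    - [0, 0, -3, 0]
    - [0, 0, -1, 0]
    - [0, 0, 0, 0]
    - [0, 0, 0, 0]

```text
clock: 42.33
eef_pos: [488.3, -323.9, 151.3]
tcp_rot: [3.141, -0.0, 0.217]
contact_force: [-0.4, -0.1, 0.3]
opening: 0.517
```

```bash
python3 mod.py w20 485 -324 30; python3 -c "
from h import *
go(560,25.5,150,-0.074)"
```

```text
px [382. 281.] 2255 [ 486.4 -323.5] [59.4 29.7] 12.1 top z 30.0
[ 487.6 -323.5  150.2] [-3.141e+00  1.000e-03  2.170e-01] 0.5205947840747731
from [ 487.6 -323.5  150.2] yaw 0.217 F [ 0.1 -0.7 -0.8]
tool-axes total (cm), before turn:  [ 1.458e+01 -3.253e+01  2.000e-02] turn 0.291 rows 11
```

Top z is 30, so the first module lies flat on the tray floor. Now the second one, in the right pocket.

Request:
drive_tool:
  deltas:
    - [1.33, -2.96, 0, 0]
    - [1.33, -2.96, 0, 0]
    - [1.33, -2.96, 0, 0]
    - [1.33, -2.96, 0, 0]
    - [1.33, -2.96, 0, 0]
    - [1.33, -2.96, 0, 0]
    - [1.33, -2.96, 0, 0]
    - [1.33, -2.96, 0, 0]
    - [1.33, -2.96, 0, 0]
    - [1.33, -2.96, 0, 0]
    - [1.28, -2.93, 0, 0]
    - [0, 0, 0, 0.097]
  jaw: 0.4

```text
clock: 43.38
eef_pos: [560.5, 29.6, 149.3]
tcp_rot: [-3.14, 0.002, 0.124]
contact_force: [-0.6, 0.4, -0.3]
opening: 0.602
```

Request:
drive_tool:
  deltas:
    - [0, 0, 0, 0.097]
    - [0, 0, 0, 0.097]
    - [0, 0, 0, 0]
    - [0, 0, 0, 0]
    - [0, 0, 0, 0]

```text
clock: 43.8
eef_pos: [560.1, 24.9, 150.3]
tcp_rot: [3.141, 0.002, -0.071]
contact_force: [0.1, 1.0, 0.5]
opening: 0.602
```

```bash
python3 mod.py w21 558 25.5 46; python3 -c "
from h import *
go(560,25.5,50,-0.074)"
```

```text
px [382. 288.] 2556 [558.5  25.5] [29.6 59.7] 84.9 top z 46.0
[560.3  24.9 150.6] [ 3.141e+00  1.000e-03 -7.200e-02] 0.5962954853659553
from [560.3  24.9 150.6] yaw -0.072 F [ 0.6 -0.9  0.2]
tool-axes total (cm), before turn:  [-0.03 -0.06 10.06] turn 0.002 rows 3
```

Request:
drive_tool:
  deltas:
    - [0, -0.05, 2, 0.012]
    - [0, 0, 3, 0]
    - [0, 0, 2.7, 0]
    - [0, 0, 1.5, 0]
    - [0, 0, 0.85, 0]
    - [0, 0, 0, 0]
    - [0, 0, 0, 0]

```text
clock: 44.43
eef_pos: [560.8, 25.5, 51.0]
tcp_rot: [3.142, 0.0, -0.086]
contact_force: [0.6, 0.3, 0.6]
opening: 0.6
```

Request:
drive_tool:
  deltas:
    - [0, 0, 0, 0]
    - [0, 0, 0, 0]
    - [0, 0, 0, 0]
    - [0, 0, 0, 0]
    - [0, 0, 0, 0]
    - [0, 0, 0, 0]
  jaw: 1
  force: 40

```text
clock: 44.93
eef_pos: [561.7, 25.4, 52.3]
tcp_rot: [3.142, -0.002, -0.086]
contact_force: [-0.4, -2.9, 7.0]
opening: 0.333
```

Request:
drive_tool:
  deltas:
    - [0, 0, -1, 0]
    - [0, 0, -3, 0]
    - [0, 0, -3, 0]
    - [0, 0, -1.5, 0]
    - [0, 0, 0, 0]
    - [0, 0, 0, 0]

```text
clock: 45.43
eef_pos: [561.4, 25.7, 137.4]
tcp_rot: [-3.141, -0.003, -0.086]
contact_force: [0.2, -0.1, -0.7]
opening: 0.337
```

```bash
python3 held.py w22; python3 -c "
from h import *
go(501.2,-386.1,130,0.218)"
```

```text
TCP [560.6  25.7 136.3] yaw -0.086 top z 131.2 along tool x [-32.3  27. ] F [ 0.5  0.1 -0.5]
from [560.6  25.7 136.3] yaw -0.086 F [ 0.5  0.1 -0.5]
tool-axes total (cm), before turn:  [-2.37 41.54  0.63] turn -0.304 rows 12
```

Request:
drive_tool:
  deltas:
    - [-0.2, 3.46, 0, 0]
    - [-0.2, 3.46, 0, 0]
    - [-0.2, 3.46, 0, 0]
    - [-0.2, 3.46, 0, 0]
    - [-0.2, 3.46, 0, 0]
    - [-0.2, 3.46, 0, 0]
    - [-0.2, 3.46, 0, 0]
    - [-0.2, 3.46, 0, 0]
    - [-0.2, 3.46, 0, 0]
    - [-0.2, 3.46, 0, 0]
    - [-0.2, 3.46, 0, 0]
    - [-0.17, 3.46, 0, 0]

```text
clock: 46.48
eef_pos: [500.0, -387.1, 134.3]
tcp_rot: [-3.14, 0.002, -0.086]
contact_force: [1.3, 0.6, -0.6]
opening: 0.344
```

Request:
drive_tool:
  deltas:
    - [0, 0, 0, -0.102]
    - [0, 0, 0, -0.101]
    - [0, 0, 0, -0.101]
    - [0, 0, 0, 0]
    - [0, 0, 0, 0]
    - [0, 0, 0, 0]

```text
clock: 46.98
eef_pos: [501.0, -385.6, 135.0]
tcp_rot: [-3.14, 0.001, 0.215]
contact_force: [-0.3, 0.4, -1.3]
opening: 0.339
```

```bash
python3 held.py w23; python3 -c "
from h import *
go(501.2,-386.1,130,0.218)"
```

```text
TCP [ 501.2 -385.6  135.3] yaw 0.215 top z 128.8 along tool x [-33.1  26.1] F [ 0.3  0.  -1.2]
from [ 501.2 -385.6  135.3] yaw 0.215 F [ 0.3  0.  -1.2]
tool-axes total (cm), before turn:  [-0.01  0.04  0.53] turn -0.003 rows 1
```

Request:
drive_tool:
  deltas:
    - [0, 0.04, 2, 0]
    - [0, 0, 2.5, 0]
    - [0, 0, 2.2, 0]
    - [0, 0, 1.2, 0]
    - [0, 0, 0.8, 0]
    - [0, 0, 0.5, 0]
    - [0, 0, 0.4, 0]
    - [0, 0, 0.2, 0]
    - [0, 0, 0, 0]
    - [0, 0, 0, 0]

```text
clock: 47.87
eef_pos: [501.9, -386.8, 38.6]
tcp_rot: [3.141, -0.001, 0.218]
contact_force: [-0.7, -0.1, 0.2]
opening: 0.337
```

Request:
drive_tool:
  deltas:
    - [0, 0, 0.05, 0]
    - [0, 0, 0.05, 0]
    - [0, 0, 0, 0]

```text
clock: 48.12
eef_pos: [501.6, -386.5, 37.2]
tcp_rot: [3.141, -0.0, 0.218]
contact_force: [-0.6, -0.5, -0.8]
opening: 0.34
```

Request:
drive_tool:
  deltas:
    - [0, 0, 0, 0]
    - [0, 0, 0, 0]
    - [0, 0, 0, 0]
    - [0, 0, 0, 0]
  jaw: 0.48

```text
clock: 48.45
eef_pos: [501.5, -386.5, 37.0]
tcp_rot: [3.141, -0.0, 0.218]
contact_force: [-0.3, -0.3, 0.9]
opening: 0.524
```

Request:
drive_tool:
  deltas:
    - [0, 0, -1.5, 0]
    - [0, 0, -3, 0]
    - [0, 0, -3, 0]
    - [0, 0, -3, 0]
    - [0, 0, -3, 0]
    - [0, 0, -3, 0]
    - [0, 0, -3, 0]
    - [0, 0, 0, 0]
    - [0, 0, 0, 0]

```text
clock: 49.2
eef_pos: [502.3, -387.1, 234.0]
tcp_rot: [3.139, -0.003, 0.218]
contact_force: [0.4, 0.2, -0.9]
opening: 0.519
```

```bash
python3 mod.py w24 498.5 -386.5 30; python3 -c "
from h import *
go(470.4,340.3,238,-0.002)"
```

```text
px [380. 253.] 1336 [ 498.7 -385.9] [59.9 29.4] 13.0 top z 30.0
[ 501.5 -386.4  232.2] [ 3.141e+00 -1.000e-03  2.180e-01] 0.5247187780756556
from [ 501.5 -386.4  232.2] yaw 0.218 F [-1.1  0.2 -0.4]
tool-axes total (cm), before turn:  [ 12.67 -71.63  -0.58] turn 0.22 rows 21
```

View pics/w24.png

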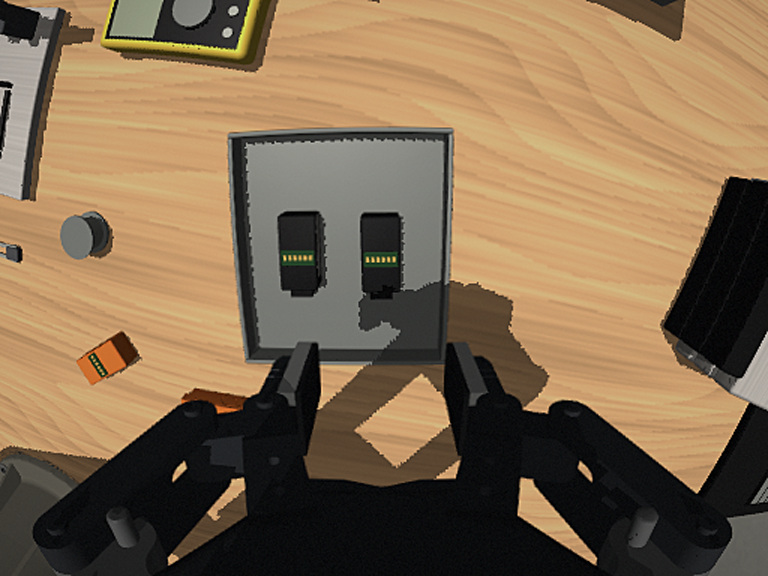

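Both modules lie flat in the tray at (300,253) and (381,255). Now back to the wheel.

Request:
drive_tool:
  deltas:
    - [0.58, -3.26, 0, 0]
    - [0.58, -3.26, 0, 0]
    - [0.58, -3.26, 0, 0]
    - [0.58, -3.26, 0, 0]
    - [0.58, -3.26, 0, 0]
    - [0.58, -3.26, 0, 0]
    - [0.58, -3.26, 0, 0]
    - [0.58, -3.26, 0, 0]
    - [0.58, -3.26, 0, 0]
    - [0.58, -3.26, 0, 0]
    - [0.58, -3.26, 0, 0]
    - [0.58, -3.26, 0, 0]
  jaw: 1

```text
clock: 50.25
eef_pos: [483.5, 12.1, 230.3]
tcp_rot: [-3.141, 0.003, 0.218]
contact_force: [1.1, 0.5, 0.3]
opening: -0.006
```

Request:
drive_tool:
  deltas:
    - [0.57, -3.25, 0, 0]
    - [0.57, -3.25, 0, 0]
    - [0.57, -3.25, 0, 0]
    - [0.57, -3.25, 0, 0]
    - [0.57, -3.25, 0, 0]
    - [0.57, -3.25, 0, 0]
    - [0.57, -3.25, 0, 0]
    - [0.57, -3.25, 0, 0]
    - [0.57, -3.25, 0, 0]
    - [0.57, -3.25, 0, 0]
    - [0, 0, 0, 0.11]
    - [0, 0, 0, 0.11]

```text
clock: 51.25
eef_pos: [469.1, 341.6, 229.6]
tcp_rot: [3.14, 0.003, -0.004]
contact_force: [-0.4, 0.3, 0.1]
opening: -0.001
```

Request:
drive_tool:
  deltas:
    - [0, 0, 3, 0]
    - [0, 0, 3, 0]
    - [0, 0, 3, 0]
    - [0, 0, 3, 0]
    - [0, 0, 0, 0]
    - [0, 0, 0, 0]
    - [0, 0, 0, 0]

```text
clock: 51.83
eef_pos: [470.5, 340.3, 112.3]
tcp_rot: [3.141, 0.0, -0.002]
contact_force: [0.0, -0.2, 0.5]
opening: -0.004
```

```bash
python3 needle.py w25; python3 -c "
from h import *
go(470.6,340.3,76,-0.002)"
```

```text
needle deg [np.float64(9.0), np.float64(10.0), np.float64(11.0), np.float64(8.0)] [58, 64, 111, 112] rad(abs) 0.916
[471.04204636 340.70803462 113.17381997] [ 0.37921718 -0.56688791 -1.28899117]
from [471.  340.7 113.2] yaw -0.002 F [ 0.4 -0.6 -1.3]
tool-axes total (cm), before turn:  [-0.04  0.04  3.72] turn -0.0 rows 2
```

Request:
drive_tool:
  deltas:
    - [-0.05, 0.03, 2.5, 0]
    - [0, 0, 1, 0]
    - [0, 0, 0.2, 0]
    - [0, 0, 0, 0]
    - [0, 0, 0, 0]

```text
clock: 52.3
eef_pos: [470.2, 340.2, 75.9]
tcp_rot: [-3.141, -0.001, -0.002]
contact_force: [-0.1, 0.2, -0.0]
opening: -0.0
```

Request:
drive_tool:
  deltas:
    - [0, 0, 0.1, 0]
    - [0, 0, 0, 0]
    - [0, 0, 0, 0]

```text
clock: 52.55
eef_pos: [470.4, 340.3, 74.7]
tcp_rot: [-3.141, -0.001, -0.002]
contact_force: [-0.5, 0.2, 4.7]
opening: 0.0
```

Request:
drive_tool:
  deltas:
    - [0, 0, 0.05, 0]
    - [0, 0, 0, 0]
    - [0, 0, 0, 0]

```text
clock: 52.8
eef_pos: [470.7, 340.4, 74.5]
tcp_rot: [-3.141, -0.002, -0.002]
contact_force: [0.6, -1.3, 8.3]
opening: 0.001
```

Request:
drive_tool:
  deltas:
    - [-0.2, 0, 0, 0]
    - [-0.2, 0, 0, 0]
    - [-0.2, 0, 0, 0]
    - [-0.2, 0, 0, 0]
    - [-0.2, 0, 0, 0]
    - [-0.2, 0, 0, 0]
    - [-0.2, 0, 0, 0]
    - [-0.2, 0, 0, 0]
    - [-0.2, 0, 0, 0]
    - [-0.2, 0, 0, 0]
    - [0, 0, 0, 0]

```text
clock: 53.72
eef_pos: [450.5, 340.6, 74.6]
tcp_rot: [-3.14, -0.002, -0.002]
contact_force: [-1.1, 0.1, 10.3]
opening: -0.003
```

Request:
drive_tool:
  deltas:
    - [0, 0, -1, 0]
    - [1, 0, 0, 0]
    - [1, 0, 0, 0]
    - [0, 0, 0.8, 0]
    - [0, 0, 0.2, 0]
    - [0, 0, 0, 0]
    - [-0.2, 0, 0, 0]
    - [-0.2, 0, 0, 0]
    - [-0.2, 0, 0, 0]
    - [-0.2, 0, 0, 0]
    - [-0.2, 0, 0, 0]
    - [-0.2, 0, 0, 0]

```text
clock: 54.72
eef_pos: [459.8, 340.8, 74.7]
tcp_rot: [-3.14, -0.004, -0.002]
contact_force: [1.3, -2.0, 18.0]
opening: 0.001
```

Request:
drive_tool:
  deltas:
    - [-0.2, 0, 0, 0]
    - [-0.2, 0, 0, 0]
    - [-0.2, 0, 0, 0]
    - [-0.2, 0, 0, 0]
    - [0, 0, 0, 0]

```text
clock: 55.13
eef_pos: [451.0, 340.8, 74.4]
tcp_rot: [-3.14, -0.002, -0.003]
contact_force: [-1.8, 0.1, 17.7]
opening: 0.0
```

```bash
python3 needle.py w26
```

```text
needle deg [np.float64(-20.0), np.float64(-21.0), np.float64(-19.0), np.float64(-18.0)] [45, 69, 85, 136] rad(abs) 0.393
[451.00932889 340.83558296  74.42772209] [-0.30648855 -0.80316045 17.5981916 ]
```

Request:
drive_tool:
  deltas:
    - [0, 0, -1, 0]
    - [1, 0, 0, 0]
    - [1, 0, 0, 0]
    - [0, 0, 0.75, 0]
    - [0, 0, 0.2, 0]
    - [0, 0, 0, 0]
    - [-0.2, 0, 0, 0]
    - [-0.2, 0, 0, 0]
    - [-0.2, 0, 0, 0]
    - [-0.2, 0, 0, 0]
    - [-0.2, 0, 0, 0]
    - [-0.2, 0, 0, 0]

```text
clock: 56.18
eef_pos: [459.4, 340.6, 74.7]
tcp_rot: [-3.14, -0.003, -0.002]
contact_force: [-0.1, -1.9, 16.9]
opening: 0.0
```

Request:
drive_tool:
  deltas:
    - [-0.2, 0, 0, 0]
    - [-0.2, 0, 0, 0]
    - [-0.2, 0, 0, 0]
    - [-0.2, 0, 0, 0]
    - [0, 0, 0, 0]

```text
clock: 56.6
eef_pos: [450.7, 340.6, 74.4]
tcp_rot: [-3.14, -0.002, -0.003]
contact_force: [-1.3, 0.3, 15.3]
opening: -0.003
```

Request:
drive_tool:
  deltas:
    - [0, 0, -1, 0]
    - [1, 0, 0, 0]
    - [1, 0, 0, 0]
    - [0, 0, 0.75, 0]
    - [0, 0, 0.2, 0]
    - [0, 0, 0, 0]
    - [-0.2, 0, 0, 0]
    - [-0.2, 0, 0, 0]
    - [-0.2, 0, 0, 0]
    - [-0.2, 0, 0, 0]
    - [-0.2, 0, 0, 0]
    - [0, 0, 0, 0]

```text
clock: 57.6
eef_pos: [460.9, 340.3, 74.8]
tcp_rot: [-3.141, -0.002, -0.002]
contact_force: [1.5, -1.6, 12.5]
opening: -0.001
```

```bash
python3 needle.py w27
```

```text
needle deg [np.float64(-43.0), np.float64(-44.0), np.float64(-42.0), np.float64(-45.0)] [37, 40, 109, 120] rad(abs) -0.009
[460.92726234 340.34425909  74.80333261] [ 1.3964804  -0.55344364 12.84910543]
```

Request:
drive_tool:
  deltas:
    - [-0.2, 0, 0, 0]
    - [-0.2, 0, 0, 0]
    - [0, 0, 0, 0]
    - [0, 0, -1.5, 0]
    - [0, 0, -3, 0]
    - [0, 0, -3, 0]
    - [0, 0, -3, 0]
    - [0, 0, -3, 0]
    - [0, 0, -3, 0]
    - [0, 0, 0, 0]
    - [0, 0, 0, 0]
    - [0, 0, 0, 0]

```text
clock: 58.65
eef_pos: [455.3, 339.5, 237.9]
tcp_rot: [3.14, 0.002, -0.002]
contact_force: [0.0, -0.8, -0.6]
opening: 0.0
```

```bash
python3 needle.py w28
python3 - <<'E'
from h import *
im,d,p=grab('side');save('s3.png',im,1.5);P=pts(d,p)
im2,d2,p2=grab('scene');Q=pts(d2,p2)
m=(Q[...,2]>205)&(Q[...,2]<250)&(Q[...,1]>120)&(Q[...,1]<200)&(Q[...,0]>600)&(Q[...,0]<740)
print('bar now',np.median(Q[m],0)); a=ld('w28.npz')[0]; save('c28.png',a[30:210,130:330],3)
E
```

```text
needle deg [np.float64(-43.0), np.float64(-42.0), np.float64(-44.0), np.float64(-41.0)] [55, 65, 111, 128] rad(abs) 0.009
[455.02244022 339.27919762 237.47659959] [-0.6358147  -1.33890667  0.25869211]
bar now [699.68204266 157.59817378 229.92492699]
```

View pics/c28.png

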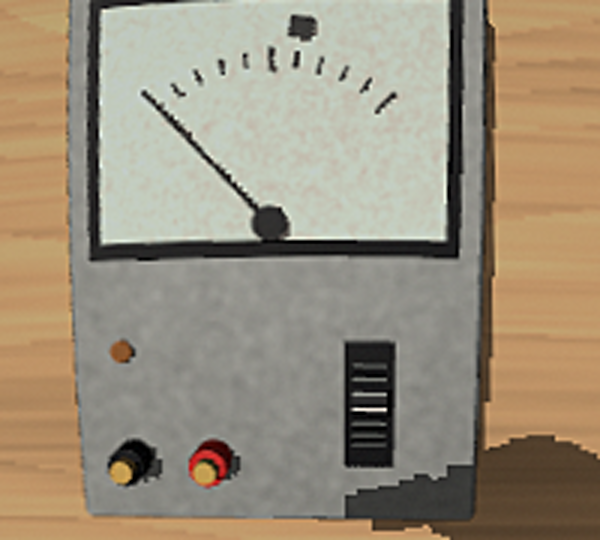

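View pics/s3.png

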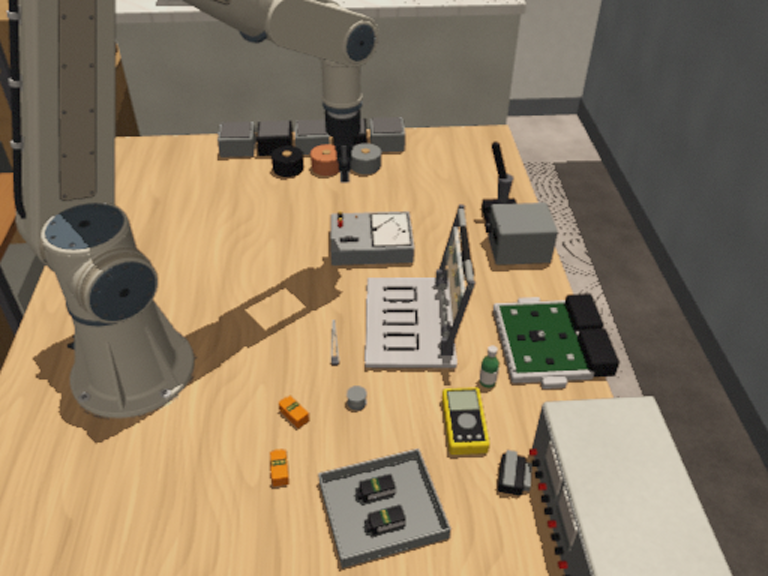

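The needle is at the first tick, both modules are flat in the tray, the frame is up, the bystanders are in place and the gripper touches nothing. Handing in.

```bash
python3 -c "
from rig import job
print(job.sign_off())"
```

```text
the job is handed in; nothing more can be done
None
```

The whole job ran in order and I handed it in at about 59 s on the robot's clock; no verdict was reported. Only two modules were present. One had been knocked a few centimetres aside before I reached it, so I measured it again and picked it from there.

- **Needle to band:** I rolled the thumbwheel until the needle pointed at the dark band, reading about 0.90–0.92 rad.
- **Seating:** I put the modules in the right and middle pockets, nose to the front. Both lay flat with their tops at 46 mm, as expected.
- **Frame:** I pulled the bar down and held it for more than 3 s, then eased it up in the grip over about 3 s. At the bottom it read about 1.74–1.75 rad.
- **Tray and zero:** I laid both modules flat in the out tray and rolled the wheel back to its stop.

**Last checks:**
- The needle is on the first tick, within about 0.02 rad of zero.
- The frame is up, with the bar back where it was when first measured.
- Both modules are on the tray floor, tops at 30 mm.
- The bystanders look unmoved in the side view.
- The gripper is clear, at about 237 mm.

**Uncertain:** The push force never rose at the bottom of the pull (about 5 N throughout), so I did not feel the frame's end stop. Its depth comes from the tool position and one depth picture, taken 2 mm before the lowest point, which put the bar at about 56 mm.

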